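# Lay out the autosampler tray for a run

### The job

Set out the autosampler's carrier tray for the next run: the stout rinse bottle stands midway between the two racks, the standards strip stands in the middle of the marked bay behind the rack with the large holes, square to that rack, with its cover plate centred on top of it, and the slim check-sample bottle stands in the middle of the marked bay behind the rack with the small holes. Behind means on the side of the rack away from the robot. Keep the strip upright because its vials are open, set things down rather than dropping them, and do not disturb the beaker or the sample pot.

Things in the scene. Friction and masses are not known exactly. Their poses are not given: they have to be found in the camera images.
- tray: Fixed grey slab 240 (x) x 290 (y) x 10 mm. Origin: centre of its underside; x points to the back edge, away from the robot, y left. Racks stand on it at x -50, y +80 and -80 mm (which is where varies). Flat marks: a round one 84 mm across at x -50, y 0; two equal dark bays with a light edge, 60 (x) x 114 (y) mm, centred at x +68, y +80 and -80, one behind each rack.
- rack_large: White tube rack with few large holes (4 x 2, 27 mm), fixed on the tray: 124 (x) x 62 (y) x 62 mm high; three open tubes in its front half reach 89 mm above the tray's top. Origin: centre of its underside; axes parallel to the tray's. The middle of the bay behind it is at x +118, y 0 mm in its frame.
- rack_small: White tube rack with many small holes (6 x 3, 15.5 mm), fixed on the tray: 124 (x) x 62 (y) x 62 mm high; six open tubes in its front half reach 89 mm above the tray's top. Origin: centre of its underside; axes parallel to the tray's. The middle of the bay behind it is at x +118, y 0 mm in its frame.
- strip_c (a point): Centre, half-way up, of the standards strip: a loose white block with two grey bands and four open vials in a row sunk in its flat top, 34 (x) x 96 (y) x 55 mm high, 135 to 225 g, upright on the bench. Either way round is right.
- cover_c (a point): Centre of the strip's cover, 17.5 mm above its underside: a loose light grey flat plate 40 (x) x 100 (y) x 5 mm with a grey bar handle on its middle, 14 (x) x 44 (y) mm, top 35 mm above the underside; 50 to 90 g, lying handle up. It simply rests on the strip, either way round, this point then 45 mm above the strip's centre.
- rinse_c (a point): Centre, 49 mm above the underside, of the rinse bottle: loose, stout, white, round, 54 mm in diameter up to 72 mm height, then a shoulder and a wide 42 mm ribbed cap; 98 mm high, 195 to 325 g, closed, upright.
- check_c (a point): Centre, 56 mm above the underside, of the check-sample bottle: loose, slim, white, round, 34 mm in diameter up to 82 mm height, then a shoulder and a narrow 21 mm cap; 112 mm high, 105 to 175 g, closed, upright.
- beaker_c (a point): Centre, half-way up, of a loose clear open beaker, 52 mm across, 58 mm high. Not part of the job: leave it where it stands.
- pot_c (a point): Centre, half-way up, of a loose low white sample pot with a dark screw lid, 56 mm across, 52 mm high. Not part of the job: leave it where it stands.
There are look-alikes about, which are no part of the job. What is shaped like the part that bears rinse_c but yellow is not meant.

How it is judged (in metres and radians):
At the end, for the whole second after the job is handed in: Rinse bottle at the mid-point between the racks (15 mm sideways, 20 mm front to back); strip and check bottle each within 15 mm of the middle of their bays, strip square within 0.2 rad; cover flat on the strip (10 mm across, 12 mm along, 0.15 rad); all upright, released, at rest (x of rinse_c in the frame of tray between -0.07 and -0.03 m and y of rinse_c in the frame of tray between -0.015 and 0.015 m and z of rinse_c in the frame of tray between 0.054 and 0.064 m and x of strip_c in the frame of rack_large between 0.103 and 0.133 m and y of strip_c in the frame of rack_large between -0.015 and 0.015 m and z of strip_c in the frame of tray between 0.0325 and 0.0425 m and angle between the y axis of strip_c and the y axis of rack_large, either way round below 0.2 rad and x of check_c in the frame of rack_small between 0.103 and 0.133 m and y of check_c in the frame of rack_small between -0.015 and 0.015 m and z of check_c in the frame of tray between 0.061 and 0.071 m and x of cover_c in the frame of strip_c between -0.01 and 0.01 m and y of cover_c in the frame of strip_c between -0.012 and 0.012 m and z of cover_c in the frame of strip_c between 0.041 and 0.049 m and angle between the y axis of cover_c and the y axis of strip_c, either way round below 0.15 rad and angle between each of strip_c, cover_c, rinse_c, check_c's own z axis and vertical below 0.1 rad and linear speed of each of strip, cover, rinse, check below 0.02 m/s and angular speed of each of strip, cover, rinse, check below 0.2 rad/s); the robot touches nothing.
It fails at once if the strip, its cover or a bottle is let fall from a height (more than about 3 cm) ((linear speed of strip above 0.8 m/s and contact force between the fingers and strip below 0.05 N) or (linear speed of cover above 0.8 m/s and contact force between the fingers and cover below 0.05 N) or (linear speed of rinse above 0.8 m/s and contact force between the fingers and rinse below 0.05 N) or (linear speed of check above 0.8 m/s and contact force between the fingers and check below 0.05 N)).
It fails at once if the open standards strip is tipped by more than 30 degrees (angle between strip_c's own z axis and vertical above 0.52 rad).
It fails at once if the beaker is pushed away by more than 3 cm or knocked over (distance of beaker_c from where it was at the start of the episode above 0.03 m or angle between beaker_c's own z axis and vertical above 0.5 rad).
It fails at once if the sample pot is pushed away by more than 3 cm or knocked over (distance of pot_c from where it was at the start of the episode above 0.03 m or angle between pot_c's own z axis and vertical above 0.5 rad).
It also fails if it takes over 96 s, if anything falls off the work surface, if the arm or the gripper's body presses on something with over 40 N, if the wrist force passes 120 N, or if a joint passes its speed limit or range.

### The arm

A 6-joint arm with a two-finger parallel gripper is mounted at the origin on the work surface. World frame = base frame: x ahead of the robot, y to its left, z up, the work surface at z = 0. Lengths are in m, angles in degrees, forces in N, time in s.
With the tool pointing down it reaches from about 0.35 to 0.875 m from the base axis. Payload 4.2 kg.
Tool frame: the origin (TCP) lies at the very end of the fingers, on their centre line; the grasp point (between the pads) lies 19 mm behind it (tcp_to_grasp is the z of the grasp point in the tool frame, in m); z points along the fingers, y is the direction in which the jaws open and shut (so a half turn about z gives the same grasp; the last joint's range is limited). The gripper opens to 87 mm and grips with 3 to 60 N. Pads are 19 mm wide; open, the fingers measure 117 mm over their backs; the gripper's body (75 mm by 190 mm) begins 51 mm behind the grasp point.
Start: joints at [91.708, 22.042, 0.453, 0, -68.411, -14.817], TCP at [0.142, 0.609, 0.223] pointing down, gripper open.
Joint ranges: [-179.83, 179.83], [-69.29, 118.12], [-61.27, 80.66], [-181.25, 117.63], [-171.15, -9.14], [-177.46, 177.46]. Speed limits (degrees/s): [159.86, 159.86, 180, 180, 180, 180].

### API

Orientations are given as a 3x3 rotation matrix whose columns are the frame's x, y, z axes.
In Python, from station import sense, capture, camera_params, finish_job, tcp_to_grasp gives the robot as it stands.
- The arm moves only by the shell command python3 -m inch 'ROWS'. ROWS is JSON, a list of rows, each an object of numbers: "jaw": the closure in counts, from 0 (fully open) to 255 (shut); "x", "y", "z": the shift along the world's x, y, z normalised to -1 to 1, where 1 is 0.06 m; "ax", "ay", "az": the turn, a rotation vector about the world's x, y, z normalised to -1 to 1, where 1 is 10 degrees. A call has 1 to 12 rows; each row shifts and turns the pose as measured when the row begins; what a row does not reach is not made up. A row lasts 1/8 s, in which the tool goes at most 62.5 mm and 10.7 degrees, less where a joint would pass 70% of its speed; a pose out of reach is approached as far as the arm can. A call with a number of a shift or a turn outside -1 to 1 is refused whole. A call with a gripper value outside its range is refused whole. The fingers move at their own pace and stop on an object; the grip force is fixed at half the most. Time passes only in rows, so rows that do not move let the fingers close. It gives the time, the measured TCP pose, the force and the opening at its end, in the units of the state.
- sense(): the state, without advancing time (a new reading comes with each control period).
- capture(name): name is "scene" or "top" or "wrist"; returns the picture (384x512x3 uint8, red, green, blue); there is no depth.
- camera_params(name): a dict with "vfov" (degrees; the focal length in pixels is half the picture's height over the tangent of half this angle, whatever the lens; pixels are square), "cx", "cy" (the principal point, pixels), "R" (3x3) and "t" (3): a world point X has camera coordinates R X + t. Camera axes: x right, y down, z forward; pixel columns grow to the right and rows downward; lengths in m; the calibration is good to about 2 mm. A picture is of the moment at which its call begins: read the wrist's pose just before it. camera_params takes no time and is no camera call; for the wrist camera it gives the pose at the moment of the call.
- finish_job(): hands the job in, once; it reports no verdict.
The state is a dict: "time_s": time; "joints": joint angles; "joint_velocities": joint speeds; "effort": joint torques, N m; "tcp_pos": TCP position; "ee_rot": TCP orientation; "wrist_force": force on the tool from outside, world axes, zero at the start; "moment": the same for the moment, N m; "gripper_width": opening from 0.0 (shut) to 1.0 (fully open).
Only numpy, scipy, OpenCV 4.12 (cv2) and the standard library are available. Lean on these libraries where they do the work, as an engineer would, in place of code of your own. Each camera call takes 0.05 s, during which the arm holds its last target.

## Working session

There is one attempt and no reset: what is moved stays moved. The work goes in short steps, Python scripts to look and compute and a shell command to move; the robot and the scene stay as the last step left them, time stands still between calls to the robot, and variables do not carry over. Pictures are saved under pics/ and viewed, and the job is handed in when it is done.

```bash
ls; mkdir -p pics; python3 - <<'E'
from station import *
import cv2
for n in ["scene","top","wrist"]:
    p=camera_params(n); print(n,p)
    cv2.imwrite(f"pics/{n}0.png",cv2.cvtColor(capture(n),cv2.COLOR_RGB2BGR))
print(sense(),tcp_to_grasp)
E
```

```text
pics
scene {'vfov': 48.20933811717369, 'cx': 259.24444348966125, 'cy': 195.82679552642148, 'R': array([[ 0.10463516,  0.99427884, -0.02147264],
       [ 0.69691965, -0.08871065, -0.71164136],
       [-0.7094748 ,  0.059498  , -0.70221471]]), 't': array([-0.04447345, -0.32035756,  1.61030628])}
top {'vfov': 45.07945226109153, 'cx': 250.02601716643872, 'cy': 183.53259021369223, 'R': array([[ 0.01043625, -0.9999003 , -0.00951223],
       [-0.98247195, -0.00848283, -0.18621739],
       [ 0.18611813,  0.01128891, -0.98246252]]), 't': array([-0.00761938,  0.52957881,  1.42276569])}
wrist {'vfov': 68.96823017730505, 'cx': 255.81166988197677, 'cy': 186.02296745482266, 'R': array([[-0.22839831, -0.97356585,  0.00193489],
       [-0.94507601,  0.22219101,  0.23971335],
       [-0.23380665,  0.0529215 , -0.97084178]]), 't': array([ 0.62342747, -0.03040311,  0.38862799])}
{'time_s': 0.15, 'joints': array([ 9.17063218e+01,  2.20802467e+01,  3.97127136e-01, -1.89795934e-02,
       -6.84099106e+01, -1.48154817e+01]), 'joint_velocities': array([-0.04344788, -0.1501457 ,  0.19543212,  0.09774849,  0.03169669,
       -0.01148707]), 'effort': array([-4.68272060e-05, -3.91052985e+01,  1.87588692e+01,  4.22231823e+00,
        1.24019085e-02, -1.40656016e-04]), 'tcp_pos': array([0.14165614, 0.60827328, 0.22171478]), 'ee_rot': array([[ 9.73912026e-01, -2.26925756e-01, -2.59531861e-04],
       [-2.26925874e-01, -9.73910665e-01, -1.63211450e-03],
       [ 1.17607971e-04,  1.64843044e-03, -9.99998634e-01]]), 'wrist_force': array([0.20787031, 0.20283502, 0.73454089]), 'moment': array([-0.02968535, -0.00521444,  0.00085924]), 'gripper_width': 1.0022406979809095} -0.0187
```

View pics/top0.png

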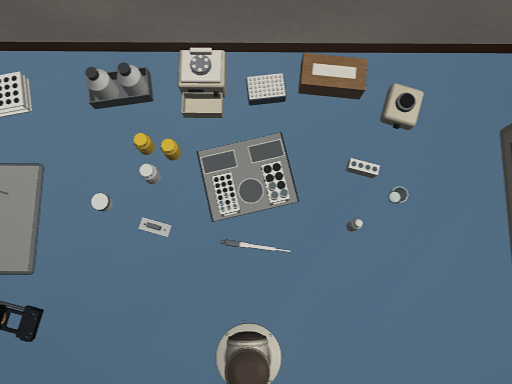

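View pics/scene0.png

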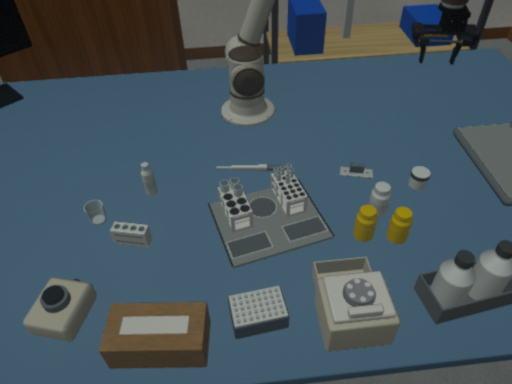

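View pics/wrist0.png

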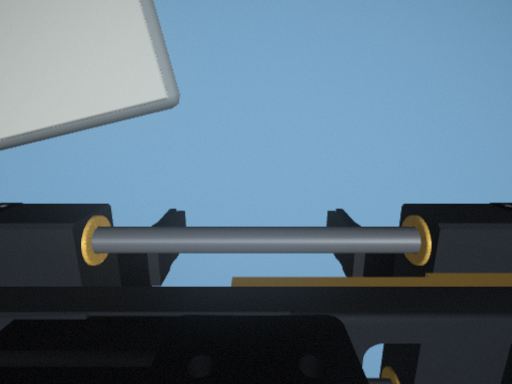

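The top view shows the tray at (248,177), strip at (363,167), slim bottle at (355,224), beaker at (398,195), white stout bottle at (150,173) with yellow look-alikes beside it, cover at (155,227) and pot at (101,202). I'll enlarge it for precise measurement.

```bash
python3 - <<'E'
import cv2
im=cv2.imread("pics/top0.png")
a=cv2.resize(im[120:250,80:210],None,fx=4.5,fy=4.5,interpolation=cv2.INTER_CUBIC)
cv2.imwrite("pics/topL.png",a)
cv2.imwrite("pics/topM.png",cv2.resize(im[125:230,185:310],None,fx=5,fy=5,interpolation=cv2.INTER_CUBIC))
cv2.imwrite("pics/topR.png",cv2.resize(im[145:245,320:420],None,fx=5,fy=5,interpolation=cv2.INTER_CUBIC))
im=cv2.imread("pics/scene0.png")
cv2.imwrite("pics/scL.png",cv2.resize(im[145:265,75:255],None,fx=4.4,fy=4.4,interpolation=cv2.INTER_CUBIC))
cv2.imwrite("pics/scR.png",cv2.resize(im[145:265,275:455],None,fx=4.4,fy=4.4,interpolation=cv2.INTER_CUBIC))
E
```

```text
(no output)
```

View pics/topL.png

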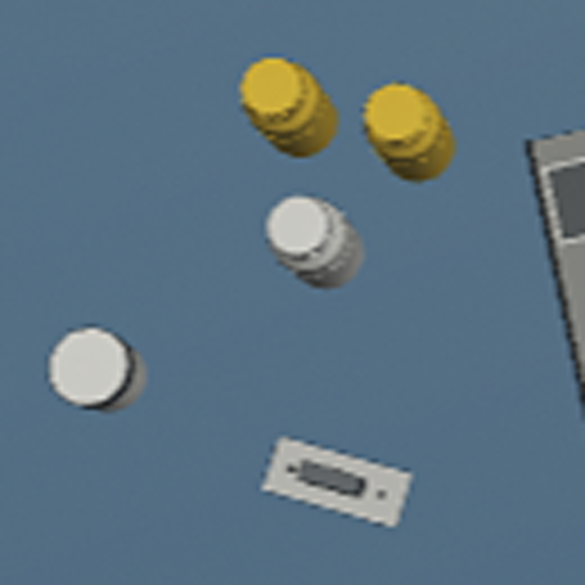

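View pics/topM.png

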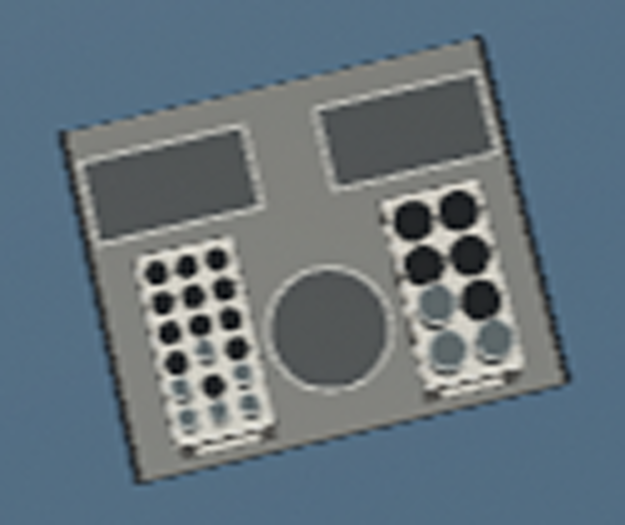

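View pics/topR.png

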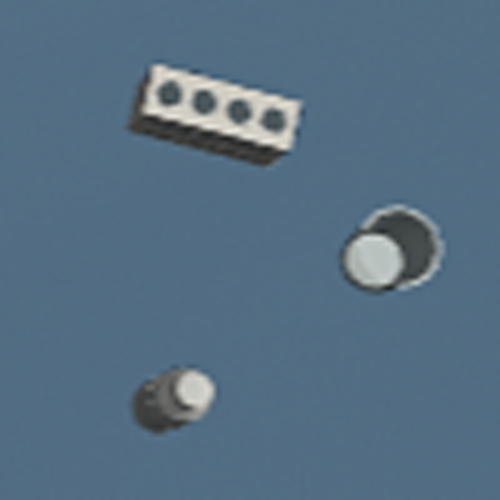

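View pics/scL.png

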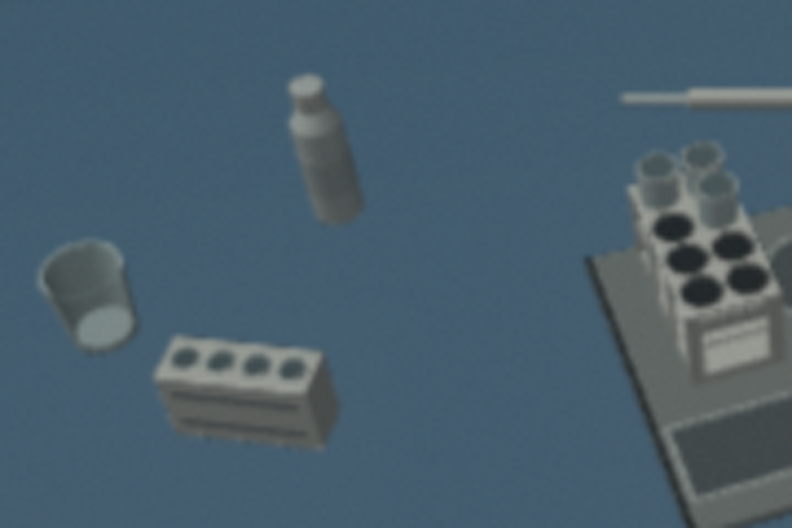

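View pics/scR.png

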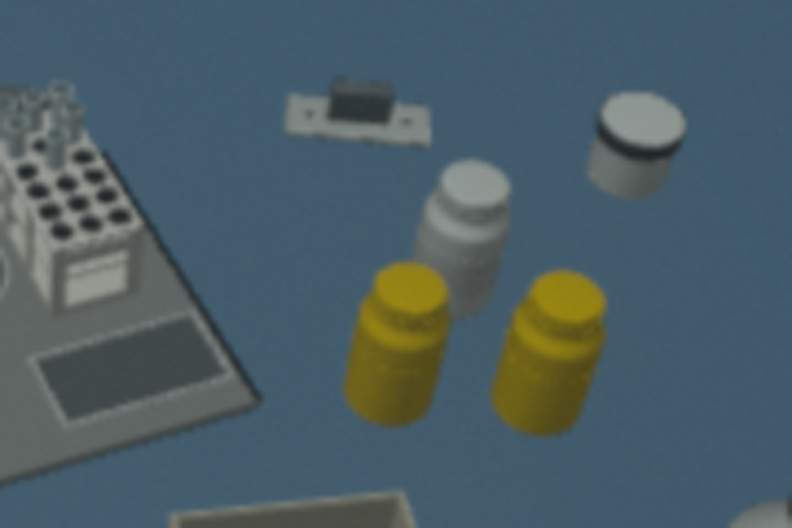

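Large-hole rack is on the right (-y) with its bay at zoomed (407,130), small-hole rack on the left with its bay at (172,184), round mark at (330,329). Now measure with masks.

```bash
cat > h.py <<'E'
import numpy as np, cv2
from station import *
def ray(p,u,v):
    f=192/np.tan(np.radians(p['vfov'])/2)
    d=p['R'].T@np.array([(u-p['cx'])/f,(v-p['cy'])/f,1]); c=-p['R'].T@p['t']
    return c,d
def onz(p,u,v,z):
    c,d=ray(p,u,v); return c+d*(z-c[2])/d[2]
def proj(p,X):
    f=192/np.tan(np.radians(p['vfov'])/2); q=p['R']@np.array(X)+p['t']
    return np.array([p['cx']+f*q[0]/q[2],p['cy']+f*q[1]/q[2]])
E
python3 - <<'E'
from h import *
im=cv2.imread("pics/top0.png"); P=camera_params("top")
hsv=cv2.cvtColor(im,cv2.COLOR_BGR2HSV)
K=4
def comps(roi,mask):
    x0,y0,x1,y1=roi
    m=mask[y0:y1,x0:x1].astype(np.uint8)
    n,l,s,c=cv2.connectedComponentsWithStats(m)
    for i in range(1,n):
        if s[i,4]<25: continue
        cs,_=cv2.findContours((l==i).astype(np.uint8),cv2.RETR_EXTERNAL,cv2.CHAIN_APPROX_NONE)
        r=cv2.minAreaRect(cs[0])
        print("  c",np.round(c[i]+[x0,y0],2),"area",s[i,4],"rect",np.round(np.array(r[0])+[x0,y0],2),np.round(r[1],1),round(r[2],1), [np.round(onz(P,r[0][0]+x0,r[0][1]+y0,z)[:2],4) for z in (0,.01,.035,.055)])
S,V=hsv[...,1].astype(int),hsv[...,2].astype(int)
print("dark on tray");comps((195,130,300,220),(S<40)&(V<95)&(V>60))
print("strip top");comps((340,150,385,185),(S<60)&(V>150))
print("cover");comps((135,210,175,240),(S<60)&(V>120))
print("rinse cap");comps((135,160,165,190),(S<60)&(V>185))
print("check cap");comps((343,213,368,236),(S<60)&(V>150))
print("pot");comps((85,190,115,215),(S<60)&(V>150))
for n,u,v in [("strip",0,0)]: pass
E
```

```text
dark on tray
  c [265.73 150.74] area 466 rect [265.79 150.74] [15. 31.] 77.0 [array([ 0.6508, -0.0534]), array([ 0.6482, -0.0532]), array([ 0.6416, -0.0526]), array([ 0.6363, -0.0522])]
  c [218.56 161.59] area 474 rect [218.55 161.56] [15.1 31.1] 77.0 [array([0.6125, 0.1034]), array([0.6101, 0.1026]), array([0.6041, 0.1005]), array([0.5993, 0.0989])]
  c [250.42 190.42] area 393 rect [250.5 190. ] [21. 22.] 0.0 [array([ 0.5174, -0.0038]), array([ 0.5157, -0.0039]), array([ 0.5113, -0.0041]), array([ 0.5078, -0.0043])]
strip top
  c [364.02 166.09] area 229 rect [363.99 166.02] [30.6  9.9] 14.7 [array([ 0.6012, -0.3784]), array([ 0.5989, -0.376 ]), array([ 0.5932, -0.37  ]), array([ 0.5885, -0.3652])]
cover
  c [154.93 226.67] area 328 rect [154.58 226.52] [31.5 12.6] 16.4 [array([0.3945, 0.3059]), array([0.3936, 0.3038]), array([0.3913, 0.2983]), array([0.3894, 0.294 ])]
rinse cap
  c [145.74 169.63] area 114 rect [145.75 169.75] [10.6 11.3] 45.0 [array([0.5826, 0.3445]), array([0.5804, 0.3421]), array([0.575, 0.336]), array([0.5706, 0.3311])]
check cap
  c [358.82 222.5 ] area 44 rect [358.75 222.25] [7.1 6.4] 45.0 [array([ 0.4147, -0.3549]), array([ 0.4136, -0.3527]), array([ 0.4109, -0.347 ]), array([ 0.4088, -0.3426])]
pot
  c [ 99.06 200.99] area 226 rect [ 99. 201.] [16. 16.] 90.0 [array([0.4765, 0.4926]), array([0.475 , 0.4892]), array([0.4713, 0.4807]), array([0.4684, 0.4738])]
```

```bash
python3 - <<'E'
from h import *
P=camera_params("top");Q=camera_params("scene")
print("rinse",onz(P,145.7,169.7,.098),"check",onz(P,358.8,222.5,.112),"cover",onz(P,154.6,226.5,.005),"pot",onz(P,99,201,.052))
sc=lambda x,y,ox:(ox+(x+.5)/4.4-.5,145+(y+.5)/4.4-.5)
print("scene: rinse cap top",onz(Q,*sc(475,185,275),.098),"check",onz(Q,*sc(306,85,75),.112))
# strip top corners, cover plate corners in the scene
A=[(178,337),(325,350),(302,390),(155,377)];r=[onz(Q,*sc(*a,75),.055)[:2] for a in A];print("strip",np.mean(r,0),np.degrees(np.arctan2(*-(r[1]-r[0])))); 
d=r[1]-r[0];print(d,r[2]-r[1])
A=[(288,94),(432,104),(431,140),(287,130)];r=[onz(Q,*sc(*a,275),.005)[:2] for a in A];print("cover",np.mean(r,0),r[1]-r[0])
up=np.array
for n,X in [("bayL",(230-0,0)),]: pass
# bays in the scene
A=[(38,355),(190,313),(228,378),(68,423)];r=[onz(Q,*sc(*a,275),.01)[:2] for a in A];print("baySmall",np.mean(r,0))
E
```

```text
rinse [0.56134166 0.32085212 0.098     ] check [ 0.4020052  -0.32989466  0.112     ] cover [0.3941505  0.30478238 0.005     ] pot [0.46879665 0.47485342 0.052     ]
scene: rinse cap top [0.56525441 0.3225395  0.098     ] check [ 0.40163666 -0.32615615  0.112     ]
strip [ 0.58855136 -0.36146231] -166.377486295025
[0.02188206 0.09029434] [ 0.03041861 -0.01110573]
cover [0.39313715 0.30955846] [0.02403863 0.09924656]
baySmall [0.60958716 0.10562172]
```

```bash
python3 -m inch '[{"x":0.8,"y":-0.5,"az":-0.7},{"x":0.8,"y":-0.5,"az":-0.7},{"x":0.8,"y":-0.5,"az":-0.7},{"x":0.8,"y":-0.5,"az":-0.7},{"x":0.8,"y":-0.5,"az":-0.7},{"x":0.8,"y":-0.5,"az":-0.7},{"x":0.8,"y":-0.5,"az":-0.7},{"x":0.8,"y":-0.5,"az":-0.7},{"x":0.5,"y":-0.4,"az":-0.7}]'
```

```text
$[0]: bad value
```

```bash
python3 -m inch '[{"jaw":0,"x":0.8,"y":-0.5,"z":0,"ax":0,"ay":0,"az":-0.7},{"jaw":0,"x":0.8,"y":-0.5,"z":0,"ax":0,"ay":0,"az":-0.7},{"jaw":0,"x":0.8,"y":-0.5,"z":0,"ax":0,"ay":0,"az":-0.7},{"jaw":0,"x":0.8,"y":-0.5,"z":0,"ax":0,"ay":0,"az":-0.7},{"jaw":0,"x":0.8,"y":-0.5,"z":0,"ax":0,"ay":0,"az":-0.7},{"jaw":0,"x":0.8,"y":-0.5,"z":0,"ax":0,"ay":0,"az":-0.7}]'
```

```text
time_s: 0.9
tcp_pos: [0.4332, 0.4239, 0.2191]
ee_rot: [[0.559, -0.829, -0.004], [-0.829, -0.559, -0.003], [0.001, 0.005, -1.0]]
wrist_force: [0.4, 1.5, 0.4]
gripper_width: 0.998
```

```bash
cat > rem.py <<'E'
import sys,numpy as np
from station import sense
from scipy.spatial.transform import Rotation as Ro
s=sense();t=list(map(float,sys.argv[1:5]));R=np.array(s['ee_rot'])
y=np.radians(t[3]);c=-1 if R[:2,1]@[np.cos(y),np.sin(y)]<0 else 1
Y=c*np.array([np.cos(y),np.sin(y),0]);Z=np.array([0,0,-1]);T=np.c_[np.cross(Y,Z),Y,Z]
print("units",np.round((np.array(t[:3])-s['tcp_pos'])/.06,2),np.round(np.degrees(Ro.from_matrix(T@R.T).as_rotvec())/10,2),"tcp",np.round(s['tcp_pos'],4),"w",round(s['gripper_width'],3),"t",round(s['time_s'],2),"F",np.round(s['wrist_force'],1))
E
python3 -m inch '[{"jaw":0,"x":0.7,"y":-0.55,"z":0,"ax":0,"ay":0,"az":-0.65},{"jaw":0,"x":0.7,"y":-0.55,"z":0,"ax":0,"ay":0,"az":-0.65},{"jaw":0,"x":0.7,"y":-0.55,"z":0,"ax":0,"ay":0,"az":-0.65},{"jaw":0,"x":0,"y":0,"z":0,"ax":0,"ay":0,"az":0}]'; python3 rem.py .563 .321 .13 13.7
python3 - <<'E'
from h import *
P=camera_params("wrist");cv2.imwrite("pics/w1.png",cv2.cvtColor(capture("wrist"),cv2.COLOR_RGB2BGR))
print(proj(P,(.563,.321,.098)),proj(P,(.563,.321,0)))
E
```

```text
time_s: 1.4
tcp_pos: [0.5651, 0.3182, 0.2168]
ee_rot: [[0.234, -0.972, -0.007], [-0.972, -0.234, -0.004], [0.002, 0.008, -1.0]]
wrist_force: [0.4, -0.9, -0.5]
gripper_width: 1.004
units [-0.04  0.05 -1.45] [ 0.02 -0.04  0.02] tcp [0.5651 0.3182 0.2168] w 1.004 t 1.4 F [ 0.4 -0.9 -0.5]
[255.74806047 185.71784712] [255.19336337 168.84073362]
```

View pics/w1.png

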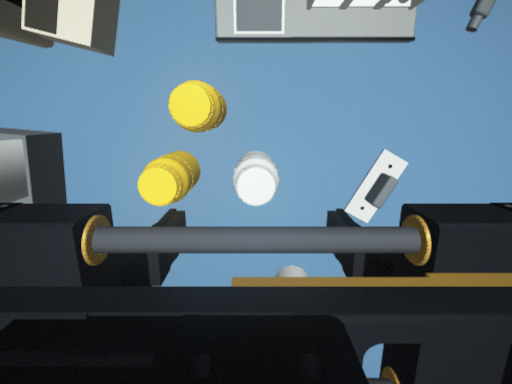

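The cap shows at (256,183), predicted (255.7,185.7), so the position agrees. The yellow bottles clear the jaws. Descend.

```bash
python3 -m inch '[{"jaw":0,"x":-0.04,"y":0.05,"z":-0.7,"ax":0,"ay":-0.04,"az":0},{"jaw":0,"x":0,"y":0,"z":-0.7,"ax":0,"ay":0,"az":0},{"jaw":0,"x":0,"y":0,"z":-0.7,"ax":0,"ay":0,"az":0},{"jaw":0,"x":0,"y":0,"z":-0.6,"ax":0,"ay":0,"az":0},{"jaw":0,"x":0,"y":0,"z":-0.3,"ax":0,"ay":0,"az":0}]'; python3 rem.py .563 .321 .036 13.7
```

```text
time_s: 2.08
tcp_pos: [0.5572, 0.3278, 0.0346]
ee_rot: [[0.246, -0.969, 0.004], [-0.969, -0.246, 0.001], [-0.0, -0.004, -1.0]]
wrist_force: [1.1, -0.1, 0.3]
gripper_width: 0.999
units [ 0.1  -0.11  0.02] [-0.01  0.02 -0.06] tcp [0.5572 0.3278 0.0346] w 0.999 t 2.08 F [ 1.1 -0.1  0.3]
```

```bash
python3 -m inch '[{"jaw":0,"x":0.1,"y":-0.11,"z":0,"ax":0,"ay":0.02,"az":-0.05},{"jaw":100,"x":0,"y":0,"z":0,"ax":0,"ay":0,"az":0},{"jaw":255,"x":0,"y":0,"z":0,"ax":0,"ay":0,"az":0},{"jaw":255,"x":0,"y":0,"z":0,"ax":0,"ay":0,"az":0},{"jaw":255,"x":0,"y":0,"z":0,"ax":0,"ay":0,"az":0},{"jaw":255,"x":0,"y":0,"z":0,"ax":0,"ay":0,"az":0},{"jaw":255,"x":0,"y":0,"z":0,"ax":0,"ay":0,"az":0}]'; python3 rem.py .563 .321 .036 13.7
```

```text
time_s: 2.95
tcp_pos: [0.5626, 0.3236, 0.0371]
ee_rot: [[0.242, -0.97, 0.002], [-0.97, -0.242, 0.003], [-0.003, -0.003, -1.0]]
wrist_force: [1.2, 0.3, -0.9]
gripper_width: 0.608
units [ 0.01 -0.04 -0.02] [-0.02  0.01 -0.03] tcp [0.5626 0.3236 0.0371] w 0.608 t 2.95 F [ 1.2  0.3 -0.9]
```

```bash
python3 -m inch '[{"jaw":255,"x":0,"y":0,"z":0.2,"ax":0,"ay":0,"az":0},{"jaw":255,"x":0,"y":0,"z":0.5,"ax":0,"ay":0,"az":0},{"jaw":255,"x":0,"y":0,"z":0.6,"ax":0,"ay":0,"az":0},{"jaw":255,"x":0,"y":-0.2,"z":0.6,"ax":0,"ay":0,"az":0},{"jaw":255,"x":-0.1,"y":-0.5,"z":0.5,"ax":0,"ay":0,"az":0},{"jaw":255,"x":-0.1,"y":-0.6,"z":0.2,"ax":0,"ay":0,"az":0},{"jaw":255,"x":-0.1,"y":-0.6,"z":0,"ax":0,"ay":0,"az":0},{"jaw":255,"x":-0.1,"y":-0.6,"z":0,"ax":0,"ay":0,"az":0},{"jaw":255,"x":-0.1,"y":-0.6,"z":0,"ax":0,"ay":0,"az":0}]'; python3 rem.py .515 -.004 .20 13.7
```

```text
time_s: 4.08
tcp_pos: [0.5277, 0.132, 0.1993]
ee_rot: [[0.244, -0.97, -0.003], [-0.97, -0.244, 0.0], [-0.001, 0.002, -1.0]]
wrist_force: [-0.3, -0.7, -2.9]
gripper_width: 0.61
units [-0.21 -2.27  0.01] [-0.   -0.01 -0.04] tcp [0.5277 0.132  0.1993] w 0.61 t 4.08 F [-0.3 -0.7 -2.9]
```

```bash
python3 -m inch '[{"jaw":255,"x":-0.05,"y":-0.6,"z":0,"ax":0,"ay":0,"az":0},{"jaw":255,"x":-0.05,"y":-0.6,"z":0,"ax":0,"ay":0,"az":0},{"jaw":255,"x":-0.05,"y":-0.6,"z":0,"ax":0,"ay":0,"az":0},{"jaw":255,"x":-0.02,"y":-0.4,"z":0,"ax":0,"ay":0,"az":-0.04},{"jaw":255,"x":0,"y":0,"z":0,"ax":0,"ay":0,"az":0},{"jaw":255,"x":0,"y":0,"z":0,"ax":0,"ay":0,"az":0}]'; python3 rem.py .515 -.004 .20 13.7
```

```text
time_s: 4.82
tcp_pos: [0.5132, -0.0067, 0.2018]
ee_rot: [[0.234, -0.972, -0.004], [-0.972, -0.234, 0.002], [-0.002, 0.003, -1.0]]
wrist_force: [-0.5, 0.1, -3.6]
gripper_width: 0.611
units [ 0.03  0.05 -0.03] [-0.01 -0.02  0.02] tcp [ 0.5132 -0.0067  0.2018] w 0.611 t 4.83 F [-0.5  0.1 -3.6]
```

```bash
python3 -m inch '[{"jaw":255,"x":0.03,"y":0.05,"z":-0.4,"ax":0,"ay":0,"az":0},{"jaw":255,"x":0,"y":0,"z":-0.4,"ax":0,"ay":0,"az":0},{"jaw":255,"x":0,"y":0,"z":-0.4,"ax":0,"ay":0,"az":0},{"jaw":255,"x":0,"y":0,"z":-0.4,"ax":0,"ay":0,"az":0},{"jaw":255,"x":0,"y":0,"z":-0.2,"ax":0,"ay":0,"az":0},{"jaw":255,"x":0,"y":0,"z":0,"ax":0,"ay":0,"az":0}]'; python3 rem.py .515 -.004 .047 13.7
```

```text
time_s: 5.58
tcp_pos: [0.5169, 0.0019, 0.0928]
ee_rot: [[0.241, -0.97, 0.001], [-0.97, -0.241, 0.003], [-0.003, -0.002, -1.0]]
wrist_force: [-0.6, 0.5, -2.2]
gripper_width: 0.607
units [-0.03 -0.1  -0.76] [-0.02  0.01 -0.03] tcp [0.5169 0.0019 0.0928] w 0.607 t 5.58 F [-0.6  0.5 -2.2]
```

```bash
python3 -m inch '[{"jaw":255,"x":-0.03,"y":-0.1,"z":-0.2,"ax":-0.02,"ay":0,"az":-0.03},{"jaw":255,"x":0,"y":0,"z":-0.2,"ax":0,"ay":0,"az":0},{"jaw":255,"x":0,"y":0,"z":-0.2,"ax":0,"ay":0,"az":0},{"jaw":255,"x":0,"y":0,"z":-0.08,"ax":0,"ay":0,"az":0},{"jaw":255,"x":0,"y":0,"z":0,"ax":0,"ay":0,"az":0}]'; python3 rem.py .515 -.004 .047 13.7
```

```text
time_s: 6.2
tcp_pos: [0.5164, -0.0041, 0.051]
ee_rot: [[0.236, -0.972, 0.005], [-0.972, -0.236, -0.0], [0.001, -0.004, -1.0]]
wrist_force: [-0.4, -0.1, -1.7]
gripper_width: 0.608
units [-0.02  0.   -0.07] [0.   0.03 0.  ] tcp [ 0.5164 -0.0041  0.051 ] w 0.608 t 6.2 F [-0.4 -0.1 -1.7]
```

```bash
python3 -m inch '[{"jaw":255,"x":0,"y":0,"z":-0.06,"ax":0,"ay":0.02,"az":0},{"jaw":255,"x":0,"y":0,"z":-0.03,"ax":0,"ay":0,"az":0},{"jaw":255,"x":0,"y":0,"z":-0.02,"ax":0,"ay":0,"az":0}]'; python3 rem.py .515 -.004 .047 13.7
```

```text
time_s: 6.58
tcp_pos: [0.517, -0.0041, 0.0469]
ee_rot: [[0.237, -0.971, 0.001], [-0.971, -0.237, -0.001], [0.001, -0.001, -1.0]]
wrist_force: [-2.6, 0.8, 6.3]
gripper_width: 0.609
units [-0.03  0.    0.  ] [ 0.01  0.01 -0.  ] tcp [ 0.517  -0.0041  0.0469] w 0.609 t 6.58 F [-2.6  0.8  6.3]
```

```bash
python3 -m inch '[{"jaw":60,"x":0,"y":0,"z":0,"ax":0,"ay":0,"az":0},{"jaw":20,"x":0,"y":0,"z":0,"ax":0,"ay":0,"az":0},{"jaw":20,"x":0,"y":0,"z":0,"ax":0,"ay":0,"az":0},{"jaw":20,"x":0,"y":0,"z":0,"ax":0,"ay":0,"az":0},{"jaw":20,"x":0,"y":0,"z":0.5,"ax":0,"ay":0,"az":0},{"jaw":20,"x":0,"y":0,"z":0.7,"ax":0,"ay":0,"az":0},{"jaw":20,"x":0,"y":0,"z":0.8,"ax":0,"ay":0,"az":0},{"jaw":20,"x":0,"y":0,"z":0.8,"ax":0,"ay":0,"az":0}]'; python3 rem.py .5885 -.3635 .20 -14.5
```

```text
time_s: 7.58
tcp_pos: [0.5154, -0.0046, 0.2165]
ee_rot: [[0.238, -0.971, -0.005], [-0.971, -0.238, -0.003], [0.002, 0.005, -1.0]]
wrist_force: [0.6, 0.0, 0.2]
gripper_width: 0.919
units [ 1.22 -5.98 -0.27] [ 0.01 -0.03 -2.83] tcp [ 0.5154 -0.0046  0.2165] w 0.919 t 7.58 F [0.6 0.  0.2]
```

```bash
python3 -m inch '[{"jaw":0,"x":0.15,"y":-0.75,"z":0,"ax":0,"ay":0,"az":-0.35},{"jaw":0,"x":0.15,"y":-0.75,"z":0,"ax":0,"ay":0,"az":-0.35},{"jaw":0,"x":0.15,"y":-0.75,"z":0,"ax":0,"ay":0,"az":-0.35},{"jaw":0,"x":0.15,"y":-0.75,"z":0,"ax":0,"ay":0,"az":-0.35},{"jaw":0,"x":0.15,"y":-0.75,"z":0,"ax":0,"ay":0,"az":-0.35},{"jaw":0,"x":0.15,"y":-0.75,"z":0,"ax":0,"ay":0,"az":-0.35},{"jaw":0,"x":0.15,"y":-0.75,"z":0,"ax":0,"ay":0,"az":-0.35},{"jaw":0,"x":0.15,"y":-0.7,"z":0,"ax":0,"ay":0,"az":-0.35},{"jaw":0,"x":0,"y":0,"z":0,"ax":0,"ay":0,"az":0}]'; python3 rem.py .5885 -.3635 .20 -14.5
python3 - <<'E'
from h import *
P=camera_params("wrist");cv2.imwrite("pics/w2.png",cv2.cvtColor(capture("wrist"),cv2.COLOR_RGB2BGR))
cv2.imwrite("pics/t2.png",cv2.cvtColor(capture("top"),cv2.COLOR_RGB2BGR)[110:260,170:400].repeat(3,0).repeat(3,1))
print(proj(P,(.5885,-.3635,.055)));import json
json.dump({k:np.array(v).tolist() for k,v in P.items()},open("w2.json","w"))
E
```

```text
time_s: 8.7
tcp_pos: [0.591, -0.3721, 0.2199]
ee_rot: [[-0.258, -0.966, 0.005], [-0.966, 0.258, -0.003], [0.002, -0.006, -1.0]]
wrist_force: [-1.1, 1.2, 0.3]
gripper_width: 1.001
units [-0.04  0.14 -0.33] [0.02 0.03 0.04] tcp [ 0.591  -0.3721  0.2199] w 1.001 t 8.7 F [-1.1  1.2  0.3]
[260.26131632 180.3801404 ]
```

View pics/w2.png

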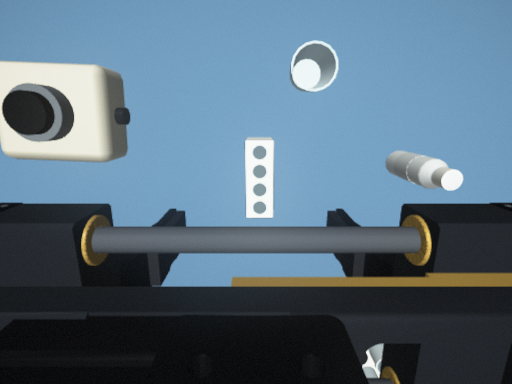

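View pics/t2.png

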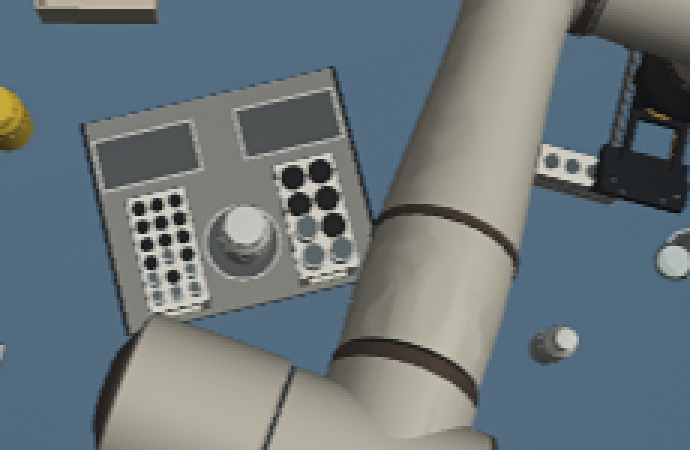

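Rinse bottle stands in its round mark; strip top is at (259.5,180) in the wrist view vs predicted (260,180), aligned with the jaws. Descend.

```bash
python3 -m inch '[{"jaw":0,"x":-0.04,"y":0.14,"z":-0.6,"ax":0.02,"ay":0.03,"az":0.04},{"jaw":0,"x":0,"y":0,"z":-0.7,"ax":0,"ay":0,"az":0},{"jaw":0,"x":0,"y":0,"z":-0.6,"ax":0,"ay":0,"az":0},{"jaw":0,"x":0,"y":0,"z":-0.3,"ax":0,"ay":0,"az":0},{"jaw":0,"x":0,"y":0,"z":0,"ax":0,"ay":0,"az":0}]'; python3 rem.py .5885 -.3635 .021 -14.5
```

```text
time_s: 9.43
tcp_pos: [0.589, -0.3537, 0.0888]
ee_rot: [[-0.238, -0.971, 0.004], [-0.971, 0.238, 0.0], [-0.001, -0.004, -1.0]]
wrist_force: [-0.4, 0.4, 0.0]
gripper_width: 1.001
units [-0.01 -0.16 -1.13] [-0.    0.02 -0.07] tcp [ 0.589  -0.3537  0.0888] w 1.001 t 9.43 F [-0.4  0.4  0. ]
```

```bash
python3 -m inch '[{"jaw":0,"x":0,"y":-0.14,"z":-0.3,"ax":0,"ay":0.02,"az":-0.06},{"jaw":0,"x":0,"y":0,"z":-0.4,"ax":0,"ay":0,"az":0},{"jaw":0,"x":0,"y":0,"z":-0.25,"ax":0,"ay":0,"az":0},{"jaw":0,"x":0,"y":0,"z":-0.1,"ax":0,"ay":0,"az":0},{"jaw":0,"x":0,"y":0,"z":0,"ax":0,"ay":0,"az":0}]'; python3 rem.py .5885 -.3635 .021 -14.5
```

```text
time_s: 10.05
tcp_pos: [0.5914, -0.3627, 0.0269]
ee_rot: [[-0.247, -0.969, 0.007], [-0.969, 0.247, -0.003], [0.001, -0.007, -1.0]]
wrist_force: [-0.5, 0.4, -0.2]
gripper_width: 1.003
units [-0.05 -0.01 -0.1 ] [ 0.02  0.04 -0.02] tcp [ 0.5914 -0.3627  0.0269] w 1.003 t 10.05 F [-0.5  0.4 -0.2]
```

```bash
python3 -m inch '[{"jaw":60,"x":-0.05,"y":-0.01,"z":-0.1,"ax":0.02,"ay":0.04,"az":-0.02},{"jaw":130,"x":0,"y":0,"z":0,"ax":0,"ay":0,"az":0},{"jaw":255,"x":0,"y":0,"z":0,"ax":0,"ay":0,"az":0},{"jaw":255,"x":0,"y":0,"z":0,"ax":0,"ay":0,"az":0},{"jaw":255,"x":0,"y":0,"z":0,"ax":0,"ay":0,"az":0},{"jaw":255,"x":0,"y":0,"z":0,"ax":0,"ay":0,"az":0},{"jaw":255,"x":0,"y":0,"z":0,"ax":0,"ay":0,"az":0},{"jaw":255,"x":0,"y":0,"z":0,"ax":0,"ay":0,"az":0}]'; python3 rem.py .5885 -.3635 .021 -14.5
```

```text
time_s: 11.05
tcp_pos: [0.5897, -0.3641, 0.023]
ee_rot: [[-0.25, -0.968, 0.004], [-0.968, 0.25, -0.001], [0.0, -0.004, -1.0]]
wrist_force: [0.3, -0.1, -1.0]
gripper_width: 0.386
units [-0.02  0.01 -0.03] [0.01 0.02 0.  ] tcp [ 0.5897 -0.3641  0.023 ] w 0.386 t 11.05 F [ 0.3 -0.1 -1. ]
```

```bash
python3 -m inch '[{"jaw":255,"x":0,"y":0,"z":0.2,"ax":0,"ay":0,"az":0},{"jaw":255,"x":0,"y":0,"z":0.4,"ax":0,"ay":0,"az":0},{"jaw":255,"x":0,"y":0,"z":0.5,"ax":0,"ay":0,"az":0},{"jaw":255,"x":0.1,"y":0.2,"z":0.5,"ax":0,"ay":0,"az":0.1},{"jaw":255,"x":0.1,"y":0.4,"z":0.3,"ax":0,"ay":0,"az":0.3},{"jaw":255,"x":0.1,"y":0.5,"z":0.1,"ax":0,"ay":0,"az":0.3},{"jaw":255,"x":0.1,"y":0.5,"z":0,"ax":0,"ay":0,"az":0.3},{"jaw":255,"x":0.1,"y":0.5,"z":0,"ax":0,"ay":0,"az":0.3},{"jaw":255,"x":0.1,"y":0.5,"z":0,"ax":0,"ay":0,"az":0.3},{"jaw":255,"x":0.1,"y":0.5,"z":0,"ax":0,"ay":0,"az":0.3}]'; python3 rem.py .648 -.052 .14 13.7
```

```text
time_s: 12.3
tcp_pos: [0.6283, -0.1668, 0.1471]
ee_rot: [[0.095, -0.995, -0.004], [-0.995, -0.095, 0.003], [-0.004, 0.003, -1.0]]
wrist_force: [0.3, 0.3, -1.4]
gripper_width: 0.39
units [ 0.33  1.91 -0.12] [-0.02 -0.02  0.82] tcp [ 0.6283 -0.1668  0.1471] w 0.39 t 12.3 F [ 0.3  0.3 -1.4]
```

```bash
python3 -m inch '[{"jaw":255,"x":0.1,"y":0.5,"z":0,"ax":0,"ay":0,"az":0.25},{"jaw":255,"x":0.1,"y":0.5,"z":0,"ax":0,"ay":0,"az":0.25},{"jaw":255,"x":0.1,"y":0.4,"z":0,"ax":0,"ay":0,"az":0.2},{"jaw":255,"x":0,"y":0.2,"z":0,"ax":0,"ay":0,"az":0},{"jaw":255,"x":0,"y":0,"z":0,"ax":0,"ay":0,"az":0},{"jaw":255,"x":0,"y":0,"z":0,"ax":0,"ay":0,"az":0}]'; python3 rem.py .648 -.052 .14 13.7
python3 - <<'E'
from h import *
P=camera_params("wrist");cv2.imwrite("pics/w3.png",cv2.cvtColor(capture("wrist"),cv2.COLOR_RGB2BGR))
print(proj(P,(.648,-.052,.01)))
x=np.array([np.cos(np.radians(13.7)),np.sin(np.radians(13.7)),0]);y=np.array([-x[1],x[0],0]);c=np.array([.648,-.052,.01])
for a,b in((.03,.057),(.03,-.057),(-.03,.057),(-.03,-.057)):print(proj(P,c+a*x+b*y))
E
```

```text
time_s: 13.05
tcp_pos: [0.6433, -0.0603, 0.1464]
ee_rot: [[0.231, -0.973, -0.01], [-0.973, -0.231, 0.004], [-0.006, 0.009, -1.0]]
wrist_force: [0.8, -0.3, -2.1]
gripper_width: 0.387
units [ 0.08  0.14 -0.11] [-0.02 -0.06  0.03] tcp [ 0.6433 -0.0603  0.1464] w 0.387 t 13.05 F [ 0.8 -0.3 -2.1]
[248.35434115 184.24982739]
[222.85595283 232.75402129]
[218.93106786 131.60356495]
[275.16840934 232.22751015]
[276.25991449 131.16657668]
```

View pics/w3.png

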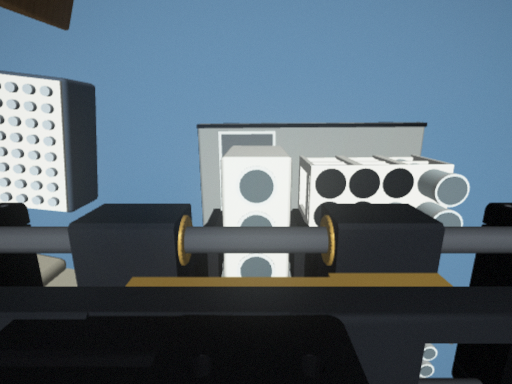

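The bay's far corners appear at (219,132) and (275,132), matching prediction within about 1 px. Lower.

```bash
python3 -m inch '[{"jaw":255,"x":0.08,"y":0.14,"z":-0.2,"ax":-0.02,"ay":-0.05,"az":0.03},{"jaw":255,"x":0,"y":0,"z":-0.3,"ax":0,"ay":0,"az":0},{"jaw":255,"x":0,"y":0,"z":-0.3,"ax":0,"ay":0,"az":0},{"jaw":255,"x":0,"y":0,"z":-0.2,"ax":0,"ay":0,"az":0},{"jaw":255,"x":0,"y":0,"z":0,"ax":0,"ay":0,"az":0}]'; python3 rem.py .648 -.052 .034 13.7
```

```text
time_s: 13.72
tcp_pos: [0.6477, -0.0534, 0.0817]
ee_rot: [[0.233, -0.973, -0.002], [-0.973, -0.233, 0.0], [-0.001, 0.001, -1.0]]
wrist_force: [-1.5, 0.8, -1.9]
gripper_width: 0.386
units [ 0.    0.02 -0.8 ] [-0.   -0.01  0.02] tcp [ 0.6477 -0.0534  0.0817] w 0.386 t 13.72 F [-1.5  0.8 -1.9]
```

```bash
python3 -m inch '[{"jaw":255,"x":0,"y":0.02,"z":-0.2,"ax":0,"ay":0,"az":0.02},{"jaw":255,"x":0,"y":0,"z":-0.25,"ax":0,"ay":0,"az":0},{"jaw":255,"x":0,"y":0,"z":-0.2,"ax":0,"ay":0,"az":0},{"jaw":255,"x":0,"y":0,"z":-0.08,"ax":0,"ay":0,"az":0},{"jaw":255,"x":0,"y":0,"z":0,"ax":0,"ay":0,"az":0}]'; python3 rem.py .648 -.052 .034 13.7
```

```text
time_s: 14.35
tcp_pos: [0.6485, -0.0522, 0.0356]
ee_rot: [[0.236, -0.972, 0.0], [-0.972, -0.236, 0.0], [-0.0, -0.0, -1.0]]
wrist_force: [-0.7, 0.6, -1.6]
gripper_width: 0.389
units [-0.01  0.   -0.03] [-0.  0.  0.] tcp [ 0.6485 -0.0522  0.0356] w 0.389 t 14.35 F [-0.7  0.6 -1.6]
```

Release with partial opening (the rack is near), after touching down.

```bash
python3 -m inch '[{"jaw":255,"x":0,"y":0,"z":-0.04,"ax":0,"ay":0,"az":0},{"jaw":255,"x":0,"y":0,"z":-0.02,"ax":0,"ay":0,"az":0},{"jaw":255,"x":0,"y":0,"z":-0.02,"ax":0,"ay":0,"az":0}]'; python3 rem.py .648 -.052 .034 13.7;  python3 -m inch '[{"jaw":120,"x":0,"y":0,"z":0,"ax":0,"ay":0,"az":0},{"jaw":105,"x":0,"y":0,"z":0,"ax":0,"ay":0,"az":0},{"jaw":105,"x":0,"y":0,"z":0,"ax":0,"ay":0,"az":0},{"jaw":105,"x":0,"y":0,"z":0,"ax":0,"ay":0,"az":0}]'; python3 rem.py .648 -.052 .034 13.7
```

```text
time_s: 14.72
tcp_pos: [0.6489, -0.0522, 0.0329]
ee_rot: [[0.237, -0.972, 0.001], [-0.972, -0.237, 0.0], [0.0, -0.001, -1.0]]
wrist_force: [-3.8, 1.9, 6.7]
gripper_width: 0.388
units [-0.02  0.    0.02] [-0.    0.01 -0.  ] tcp [ 0.6489 -0.0522  0.0329] w 0.388 t 14.72 F [-3.8  1.9  6.7]
time_s: 15.22
tcp_pos: [0.6507, -0.0521, 0.0339]
ee_rot: [[0.237, -0.971, 0.006], [-0.971, -0.237, 0.0], [0.001, -0.006, -1.0]]
wrist_force: [0.2, 0.2, 0.5]
gripper_width: 0.582
units [-0.04  0.    0.  ] [-0.    0.03 -0.  ] tcp [ 0.6507 -0.0521  0.0339] w 0.582 t 15.22 F [0.2 0.2 0.5]
```

```bash
python3 -m inch '[{"jaw":105,"x":0,"y":0,"z":0.4,"ax":0,"ay":0,"az":0},{"jaw":105,"x":0,"y":0,"z":0.7,"ax":0,"ay":0,"az":0},{"jaw":105,"x":0,"y":0,"z":0.8,"ax":0,"ay":0,"az":0},{"jaw":80,"x":0,"y":0,"z":0.8,"ax":0,"ay":0,"az":0},{"jaw":80,"x":-0.5,"y":0.7,"z":0.3,"ax":0,"ay":0,"az":-0.35},{"jaw":80,"x":-0.5,"y":0.7,"z":0,"ax":0,"ay":0,"az":-0.35},{"jaw":80,"x":-0.5,"y":0.7,"z":0,"ax":0,"ay":0,"az":-0.35},{"jaw":80,"x":-0.5,"y":0.7,"z":0,"ax":0,"ay":0,"az":-0.35},{"jaw":80,"x":-0.5,"y":0.7,"z":0,"ax":0,"ay":0,"az":-0.35},{"jaw":80,"x":-0.5,"y":0.7,"z":0,"ax":0,"ay":0,"az":-0.35},{"jaw":80,"x":-0.5,"y":0.7,"z":0,"ax":0,"ay":0,"az":-0.35}]'; python3 rem.py .394 .306 .2 -15
```

```text
time_s: 16.6
tcp_pos: [0.4347, 0.2469, 0.2186]
ee_rot: [[-0.208, -0.978, 0.009], [-0.978, 0.208, 0.002], [-0.003, -0.008, -1.0]]
wrist_force: [-0.5, 0.2, -0.6]
gripper_width: 0.687
units [-0.68  0.98 -0.31] [-0.01  0.05 -0.3 ] tcp [0.4347 0.2469 0.2186] w 0.687 t 16.6 F [-0.5  0.2 -0.6]
```

```bash
python3 -m inch '[{"jaw":80,"x":-0.5,"y":0.6,"z":-0.3,"ax":0,"ay":0.05,"az":-0.3},{"jaw":80,"x":-0.1,"y":0.2,"z":-0.4,"ax":0,"ay":0,"az":0},{"jaw":80,"x":0,"y":0,"z":0,"ax":0,"ay":0,"az":0},{"jaw":80,"x":0,"y":0,"z":0,"ax":0,"ay":0,"az":0}]'; python3 rem.py .394 .306 .15 -15
python3 - <<'E'
from h import *
P=camera_params("wrist");im=cv2.cvtColor(capture("wrist"),cv2.COLOR_RGB2BGR);cv2.imwrite("pics/w4.png",im)
t=cv2.cvtColor(capture("top"),cv2.COLOR_RGB2BGR);cv2.imwrite("pics/t4f.png",t);cv2.imwrite("pics/t4.png",cv2.resize(t[120:230,185:310],None,fx=5,fy=5,interpolation=cv2.INTER_CUBIC))
print(proj(P,(.394,.306,.035)))
A=np.radians(-15);y=np.array([-np.sin(A),np.cos(A),0])
for b in(-.05,.05):print(proj(P,np.array([.394,.306,.005])+b*y))
import json
json.dump({k:np.array(v).tolist() for k,v in P.items()},open("w4.json","w"))
E
```

```text
time_s: 17.1
tcp_pos: [0.3963, 0.2992, 0.1777]
ee_rot: [[-0.255, -0.967, 0.003], [-0.967, 0.255, 0.005], [-0.005, -0.002, -1.0]]
wrist_force: [-0.4, 0.3, 0.4]
gripper_width: 0.687
units [-0.04  0.11 -0.46] [-0.03  0.02 -0.02] tcp [0.3963 0.2992 0.1777] w 0.687 t 17.1 F [-0.4  0.3  0.4]
[259.31100342 182.36523797]
[259.28593025 135.19411783]
[258.83406051 215.27121097]
```

View pics/w4.png

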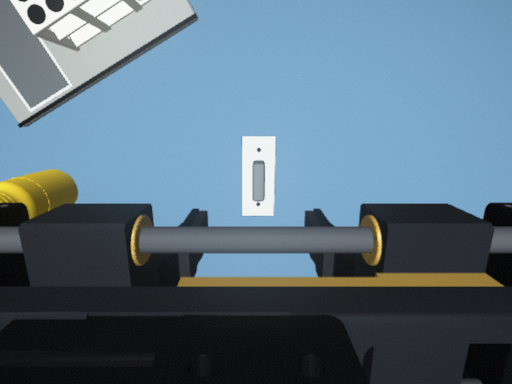

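View pics/t4.png

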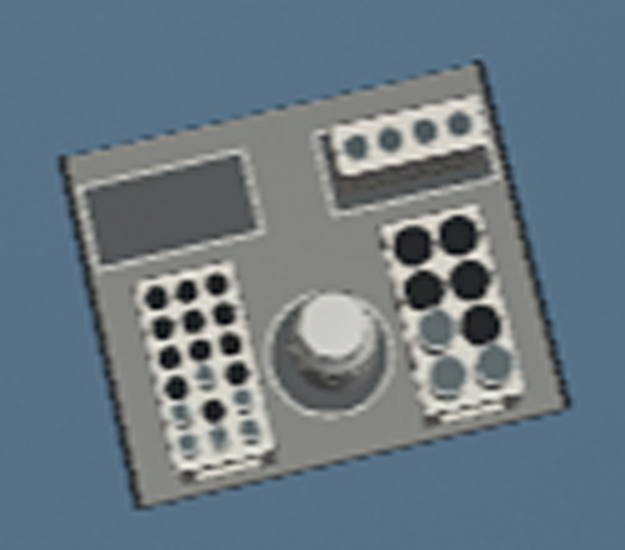

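Cover plate at (242–275, 137–216), matches prediction within ~1.5 px and is aligned with the jaws; the top view shows the strip standing in the bay and the rinse bottle in its circle.

```bash
python3 - <<'E'
from h import *
im=cv2.imread("pics/t4f.png"); P=camera_params("top")
h=cv2.cvtColor(im,cv2.COLOR_BGR2HSV)
def go(x0,y0,x1,y1,vt,z,S=60):
    m=((h[...,1]<S)&(h[...,2]>vt))[y0:y1,x0:x1].astype(np.uint8)
    m=cv2.morphologyEx(m,cv2.MORPH_OPEN,np.ones((3,3)))
    m=cv2.morphologyEx(m,cv2.MORPH_CLOSE,np.ones((5,5)))
    cs=max(cv2.findContours(m,0,1)[0],key=cv2.contourArea); r=cv2.minAreaRect(cs)
    u,v=r[0][0]+x0,r[0][1]+y0; print(r[1],r[2],u,v,onz(P,u,v,z))
go(248,136,286,157,150,.065)
go(243,176,262,194,175,.108)
E
python3 -m inch '[{"jaw":80,"x":-0.04,"y":0.11,"z":-0.5,"ax":-0.03,"ay":0.02,"az":-0.02},{"jaw":80,"x":0,"y":0,"z":-0.6,"ax":0,"ay":0,"az":0},{"jaw":80,"x":0,"y":0,"z":-0.5,"ax":0,"ay":0,"az":0},{"jaw":80,"x":0,"y":0,"z":-0.2,"ax":0,"ay":0,"az":0},{"jaw":80,"x":0,"y":0,"z":0,"ax":0,"ay":0,"az":0}]'; python3 rem.py .394 .306 .01 -15
```

```text
(11.822707176208496, 30.37026023864746) 77.47119140625 266.4705924987793 147.61764526367188 [ 0.64397501 -0.05406547  0.065     ]
(11.0, 15.0) 90.0 250.5 184.5 [ 0.51559074 -0.00471359  0.108     ]
time_s: 17.82
tcp_pos: [0.3989, 0.3056, 0.072]
ee_rot: [[-0.265, -0.964, 0.007], [-0.964, 0.265, 0.008], [-0.01, -0.005, -1.0]]
wrist_force: [-0.2, 0.7, -0.1]
gripper_width: 0.685
units [-0.08  0.01 -1.03] [-0.05  0.04  0.04] tcp [0.3989 0.3056 0.072 ] w 0.685 t 17.82 F [-0.2  0.7 -0.1]
```

```bash
python3 -m inch '[{"jaw":80,"x":-0.08,"y":0.01,"z":-0.2,"ax":-0.05,"ay":0.04,"az":0.03},{"jaw":80,"x":0,"y":0,"z":-0.3,"ax":0,"ay":0,"az":0},{"jaw":80,"x":0,"y":0,"z":-0.3,"ax":0,"ay":0,"az":0},{"jaw":80,"x":0,"y":0,"z":-0.12,"ax":0,"ay":0,"az":0},{"jaw":80,"x":0,"y":0,"z":0,"ax":0,"ay":0,"az":0}]'; python3 rem.py .394 .306 .01 -15
```

```text
time_s: 18.45
tcp_pos: [0.3958, 0.3092, 0.0187]
ee_rot: [[-0.259, -0.966, 0.005], [-0.966, 0.259, 0.007], [-0.008, -0.003, -1.0]]
wrist_force: [0.2, -0.0, -0.2]
gripper_width: 0.686
units [-0.03 -0.05 -0.14] [-0.04  0.03 -0.  ] tcp [0.3958 0.3092 0.0187] w 0.686 t 18.45 F [ 0.2 -0.  -0.2]
```

```bash
python3 -m inch '[{"jaw":80,"x":-0.03,"y":-0.05,"z":-0.14,"ax":-0.04,"ay":0.03,"az":0},{"jaw":80,"x":0,"y":0,"z":-0.02,"ax":0,"ay":0,"az":0},{"jaw":80,"x":0,"y":0,"z":0,"ax":0,"ay":0,"az":0}]'; python3 rem.py .394 .306 .01 -15
```

```text
time_s: 18.82
tcp_pos: [0.3945, 0.307, 0.0098]
ee_rot: [[-0.258, -0.966, 0.001], [-0.966, 0.258, 0.002], [-0.002, -0.001, -1.0]]
wrist_force: [0.0, 0.2, 0.1]
gripper_width: 0.688
units [-0.01 -0.02  0.  ] [-0.01  0.01 -0.  ] tcp [0.3945 0.307  0.0098] w 0.688 t 18.82 F [0.  0.2 0.1]
```

```bash
python3 -m inch '[{"jaw":150,"x":0,"y":0,"z":0,"ax":0,"ay":0,"az":0},{"jaw":190,"x":0,"y":0,"z":0,"ax":0,"ay":0,"az":0},{"jaw":255,"x":0,"y":0,"z":0,"ax":0,"ay":0,"az":0},{"jaw":255,"x":0,"y":0,"z":0,"ax":0,"ay":0,"az":0},{"jaw":255,"x":0,"y":0,"z":0,"ax":0,"ay":0,"az":0},{"jaw":255,"x":0,"y":0,"z":0,"ax":0,"ay":0,"az":0},{"jaw":255,"x":0,"y":0,"z":0,"ax":0,"ay":0,"az":0}]'; python3 rem.py .394 .306 .01 -15
```

```text
time_s: 19.7
tcp_pos: [0.3948, 0.3074, 0.0104]
ee_rot: [[-0.258, -0.966, 0.002], [-0.966, 0.258, 0.003], [-0.003, -0.001, -1.0]]
wrist_force: [-1.5, 0.6, 2.0]
gripper_width: 0.161
units [-0.01 -0.02 -0.01] [-0.02  0.01 -0.  ] tcp [0.3948 0.3074 0.0104] w 0.161 t 19.7 F [-1.5  0.6  2. ]
```

```bash
python3 -m inch '[{"jaw":255,"x":0,"y":0,"z":0.2,"ax":0,"ay":0,"az":0},{"jaw":255,"x":0,"y":0,"z":0.5,"ax":0,"ay":0,"az":0},{"jaw":255,"x":0,"y":0,"z":0.7,"ax":0,"ay":0,"az":0},{"jaw":255,"x":0,"y":0,"z":0.7,"ax":0,"ay":0,"az":0},{"jaw":255,"x":0.2,"y":-0.3,"z":0.6,"ax":0,"ay":0,"az":0.2},{"jaw":255,"x":0.4,"y":-0.5,"z":0.3,"ax":0,"ay":0,"az":0.3},{"jaw":255,"x":0.4,"y":-0.55,"z":0,"ax":0,"ay":0,"az":0.3},{"jaw":255,"x":0.4,"y":-0.55,"z":0,"ax":0,"ay":0,"az":0.3},{"jaw":255,"x":0.4,"y":-0.55,"z":0,"ax":0,"ay":0,"az":0.3},{"jaw":255,"x":0.4,"y":-0.55,"z":0,"ax":0,"ay":0,"az":0.3},{"jaw":255,"x":0.4,"y":-0.55,"z":0,"ax":0,"ay":0,"az":0.3},{"jaw":255,"x":0.4,"y":-0.55,"z":0,"ax":0,"ay":0,"az":0.3}]'; python3 rem.py .6485 -.052 .13 13.7
```

```text
time_s: 21.2
tcp_pos: [0.576, 0.0533, 0.2056]
ee_rot: [[0.159, -0.987, 0.007], [-0.987, -0.159, 0.009], [-0.007, -0.008, -1.0]]
wrist_force: [-0.3, 0.4, -1.1]
gripper_width: 0.157
units [ 1.21 -1.75 -1.26] [-0.05  0.04  0.45] tcp [0.576  0.0533 0.2056] w 0.157 t 21.2 F [-0.3  0.4 -1.1]
```

```bash
python3 -m inch '[{"jaw":255,"x":0.4,"y":-0.55,"z":0,"ax":-0.05,"ay":0.04,"az":0.2},{"jaw":255,"x":0.35,"y":-0.5,"z":-0.1,"ax":0,"ay":0,"az":0.2},{"jaw":255,"x":0.3,"y":-0.4,"z":-0.3,"ax":0,"ay":0,"az":0},{"jaw":255,"x":0,"y":0,"z":-0.3,"ax":0,"ay":0,"az":0},{"jaw":255,"x":0,"y":0,"z":0,"ax":0,"ay":0,"az":0},{"jaw":255,"x":0,"y":0,"z":0,"ax":0,"ay":0,"az":0}]'; python3 rem.py .6485 -.052 .13 13.7
```

```text
time_s: 21.95
tcp_pos: [0.6407, -0.0401, 0.1662]
ee_rot: [[0.226, -0.974, 0.001], [-0.974, -0.226, 0.0], [0.0, -0.001, -1.0]]
wrist_force: [-0.0, 0.3, -1.0]
gripper_width: 0.159
units [ 0.13 -0.2  -0.6 ] [-0.    0.01  0.06] tcp [ 0.6407 -0.0401  0.1662] w 0.159 t 21.95 F [-0.   0.3 -1. ]
```

```bash
python3 -m inch '[{"jaw":255,"x":0.13,"y":-0.2,"z":-0.3,"ax":0,"ay":0.01,"az":0.06},{"jaw":255,"x":0,"y":0,"z":-0.3,"ax":0,"ay":0,"az":0},{"jaw":255,"x":0,"y":0,"z":-0.2,"ax":0,"ay":0,"az":0},{"jaw":255,"x":0,"y":0,"z":0,"ax":0,"ay":0,"az":0},{"jaw":255,"x":0,"y":0,"z":0,"ax":0,"ay":0,"az":0}]'; python3 rem.py .6485 -.052 .0755 13.7
python3 - <<'E'
from h import *
im=cv2.cvtColor(capture("wrist"),cv2.COLOR_RGB2BGR);cv2.imwrite("pics/w5.png",im)
E
```

```text
time_s: 22.58
tcp_pos: [0.6503, -0.0528, 0.1176]
ee_rot: [[0.239, -0.971, 0.003], [-0.971, -0.239, 0.0], [0.0, -0.003, -1.0]]
wrist_force: [1.2, -0.1, -0.4]
gripper_width: 0.161
units [-0.03  0.01 -0.7 ] [-0.    0.02 -0.01] tcp [ 0.6503 -0.0528  0.1176] w 0.161 t 22.57 F [ 1.2 -0.1 -0.4]
```

View pics/w5.png

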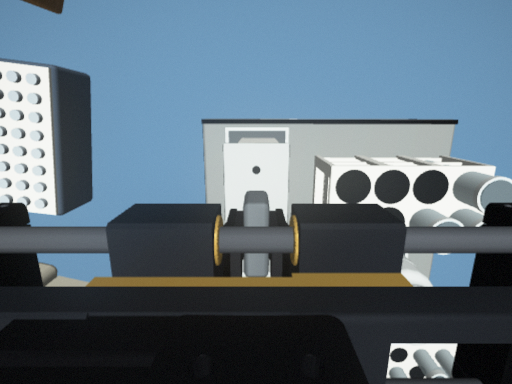

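The cover edges (223–289) lie symmetric about the strip's visible end (~230–285, row 139). Lower it.

```bash
python3 -m inch '[{"jaw":255,"x":-0.02,"y":0.01,"z":-0.2,"ax":0,"ay":0.02,"az":0},{"jaw":255,"x":0,"y":0,"z":-0.2,"ax":0,"ay":0,"az":0},{"jaw":255,"x":0,"y":0,"z":-0.15,"ax":0,"ay":0,"az":0},{"jaw":255,"x":0,"y":0,"z":-0.08,"ax":0,"ay":0,"az":0},{"jaw":255,"x":0,"y":0,"z":0,"ax":0,"ay":0,"az":0}]'; python3 rem.py .6485 -.052 .0755 13.7
```

```text
time_s: 23.25
tcp_pos: [0.6489, -0.0519, 0.0775]
ee_rot: [[0.24, -0.971, -0.0], [-0.971, -0.24, 0.001], [-0.001, -0.0, -1.0]]
wrist_force: [-0.1, -0.0, -0.5]
gripper_width: 0.156
units [-0.01 -0.   -0.03] [-0.   -0.   -0.02] tcp [ 0.6489 -0.0519  0.0775] w 0.156 t 23.25 F [-0.1 -0.  -0.5]
```

```bash
python3 -m inch '[{"jaw":255,"x":0,"y":0,"z":-0.04,"ax":0,"ay":0,"az":-0.02},{"jaw":255,"x":0,"y":0,"z":-0.02,"ax":0,"ay":0,"az":0}]'; python3 rem.py .6485 -.052 .0755 13.7
```

```text
time_s: 23.5
tcp_pos: [0.6496, -0.052, 0.0754]
ee_rot: [[0.237, -0.972, 0.002], [-0.972, -0.237, 0.0], [0.0, -0.002, -1.0]]
wrist_force: [-2.6, 1.3, 6.3]
gripper_width: 0.157
units [-0.02 -0.    0.  ] [-0.    0.01  0.  ] tcp [ 0.6496 -0.052   0.0754] w 0.157 t 23.5 F [-2.6  1.3  6.3]
```

```bash
python3 -m inch '[{"jaw":190,"x":0,"y":0,"z":0,"ax":0,"ay":0,"az":0},{"jaw":140,"x":0,"y":0,"z":0,"ax":0,"ay":0,"az":0},{"jaw":130,"x":0,"y":0,"z":0,"ax":0,"ay":0,"az":0},{"jaw":130,"x":0,"y":0,"z":0,"ax":0,"ay":0,"az":0},{"jaw":130,"x":0,"y":0,"z":0.3,"ax":0,"ay":0,"az":0},{"jaw":130,"x":0,"y":0,"z":0.6,"ax":0,"ay":0,"az":0},{"jaw":130,"x":0,"y":0,"z":0.7,"ax":0,"ay":0,"az":0},{"jaw":130,"x":0,"y":0,"z":0.7,"ax":0,"ay":0,"az":0}]'; python3 rem.py .402 -.328 .2 13.7
```

```text
time_s: 24.5
tcp_pos: [0.6481, -0.0524, 0.2173]
ee_rot: [[0.237, -0.972, -0.002], [-0.972, -0.237, -0.001], [0.0, 0.002, -1.0]]
wrist_force: [0.1, -0.5, 0.2]
gripper_width: 0.489
units [-4.1  -4.59 -0.29] [ 0.   -0.01  0.  ] tcp [ 0.6481 -0.0524  0.2173] w 0.489 t 24.5 F [ 0.1 -0.5  0.2]
```

```bash
python3 -m inch '[{"jaw":60,"x":-0.6,"y":-0.67,"z":0,"ax":0,"ay":0,"az":0},{"jaw":60,"x":-0.6,"y":-0.67,"z":0,"ax":0,"ay":0,"az":0},{"jaw":60,"x":-0.6,"y":-0.67,"z":0,"ax":0,"ay":0,"az":0},{"jaw":60,"x":-0.6,"y":-0.67,"z":0,"ax":0,"ay":0,"az":0},{"jaw":60,"x":-0.6,"y":-0.67,"z":0,"ax":0,"ay":0,"az":0},{"jaw":60,"x":-0.6,"y":-0.67,"z":0,"ax":0,"ay":0,"az":0},{"jaw":60,"x":-0.3,"y":-0.4,"z":0,"ax":0,"ay":0,"az":0},{"jaw":60,"x":0,"y":0,"z":0,"ax":0,"ay":0,"az":0},{"jaw":60,"x":0,"y":0,"z":0,"ax":0,"ay":0,"az":0}]'; python3 rem.py .402 -.328 .2 13.7
python3 - <<'E'
from h import *
P=camera_params("wrist");im=cv2.cvtColor(capture("wrist"),cv2.COLOR_RGB2BGR);cv2.imwrite("pics/w6.png",im)
t=cv2.cvtColor(capture("top"),cv2.COLOR_RGB2BGR);cv2.imwrite("pics/t6f.png",t);cv2.imwrite("pics/t6.png",cv2.resize(t[120:230,185:310],None,fx=5,fy=5,interpolation=cv2.INTER_CUBIC))
print(proj(P,(.402,-.328,.112)))
E
```

```text
time_s: 25.62
tcp_pos: [0.411, -0.3249, 0.2366]
ee_rot: [[0.24, -0.97, 0.028], [-0.971, -0.24, -0.008], [0.014, -0.025, -1.0]]
wrist_force: [0.3, -0.0, 0.3]
gripper_width: 0.766
units [-0.15 -0.05 -0.61] [ 0.05  0.16 -0.02] tcp [ 0.411  -0.3249  0.2366] w 0.766 t 25.62 F [ 0.3 -0.   0.3]
[267.26735216 182.08519783]
```

View pics/w6.png

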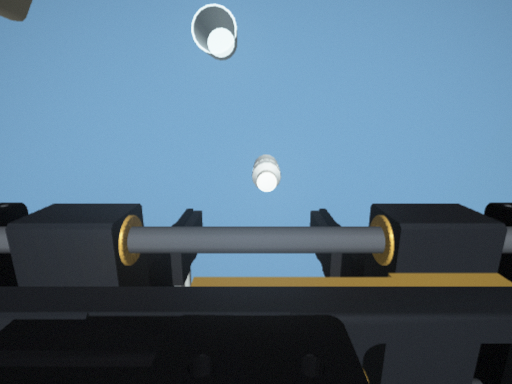

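View pics/t6.png

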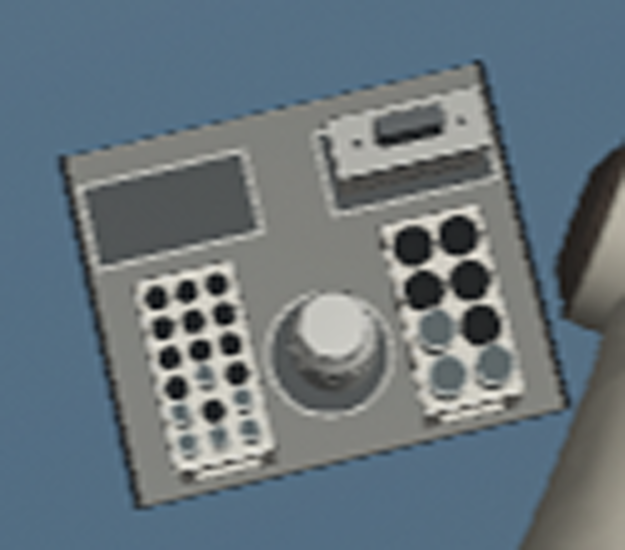

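Cover rests on the strip; the check bottle cap is at (266.5,181), predicted (267,182). Descend.

```bash
python3 -m inch '[{"jaw":60,"x":-0.15,"y":-0.05,"z":-0.3,"ax":0.05,"ay":0.16,"az":-0.02},{"jaw":60,"x":0,"y":0,"z":-0.5,"ax":0,"ay":0,"az":0},{"jaw":60,"x":0,"y":0,"z":0,"ax":0,"ay":0,"az":0},{"jaw":60,"x":0,"y":0,"z":0,"ax":0,"ay":0,"az":0}]'; python3 rem.py .402 -.328 .051 13.7
```

```text
time_s: 26.22
tcp_pos: [0.4025, -0.3257, 0.185]
ee_rot: [[0.242, -0.97, -0.006], [-0.97, -0.242, 0.003], [-0.004, 0.005, -1.0]]
wrist_force: [0.9, 0.4, 0.3]
gripper_width: 0.763
units [-0.01 -0.04 -2.23] [-0.02 -0.04 -0.03] tcp [ 0.4025 -0.3257  0.185 ] w 0.763 t 26.23 F [0.9 0.4 0.3]
```

```bash
python3 -m inch '[{"jaw":60,"x":-0.01,"y":-0.04,"z":-0.4,"ax":-0.02,"ay":-0.04,"az":-0.03},{"jaw":60,"x":0,"y":0,"z":-0.5,"ax":0,"ay":0,"az":0},{"jaw":60,"x":0,"y":0,"z":-0.3,"ax":0,"ay":0,"az":0},{"jaw":60,"x":0,"y":0,"z":0,"ax":0,"ay":0,"az":0}]'; python3 rem.py .402 -.328 .051 13.7
```

```text
time_s: 26.72
tcp_pos: [0.4049, -0.3293, 0.1151]
ee_rot: [[0.238, -0.971, 0.007], [-0.971, -0.238, -0.005], [0.006, -0.006, -1.0]]
wrist_force: [0.8, -0.6, 0.4]
gripper_width: 0.764
units [-0.05  0.02 -1.07] [ 0.03  0.04 -0.01] tcp [ 0.4049 -0.3293  0.1151] w 0.764 t 26.73 F [ 0.8 -0.6  0.4]
```

```bash
python3 -m inch '[{"jaw":60,"x":-0.04,"y":0.02,"z":-0.3,"ax":0.02,"ay":0.03,"az":0},{"jaw":60,"x":0,"y":0,"z":-0.4,"ax":0,"ay":0,"az":0},{"jaw":60,"x":0,"y":0,"z":-0.25,"ax":0,"ay":0,"az":0},{"jaw":60,"x":0,"y":0,"z":-0.1,"ax":0,"ay":0,"az":0},{"jaw":60,"x":0,"y":0,"z":0,"ax":0,"ay":0,"az":0}]'; python3 rem.py .402 -.328 .051 13.7
```

```text
time_s: 27.35
tcp_pos: [0.4048, -0.3289, 0.0522]
ee_rot: [[0.239, -0.971, 0.008], [-0.971, -0.239, -0.004], [0.005, -0.007, -1.0]]
wrist_force: [0.9, -0.1, 0.1]
gripper_width: 0.764
units [-0.05  0.01 -0.02] [ 0.02  0.04 -0.01] tcp [ 0.4048 -0.3289  0.0522] w 0.764 t 27.35 F [ 0.9 -0.1  0.1]
```

```bash
python3 -m inch '[{"jaw":60,"x":-0.05,"y":0.01,"z":-0.02,"ax":0.02,"ay":0.04,"az":-0.01},{"jaw":120,"x":0,"y":0,"z":0,"ax":0,"ay":0,"az":0},{"jaw":140,"x":0,"y":0,"z":0,"ax":0,"ay":0,"az":0},{"jaw":160,"x":0,"y":0,"z":0,"ax":0,"ay":0,"az":0},{"jaw":255,"x":0,"y":0,"z":0,"ax":0,"ay":0,"az":0},{"jaw":255,"x":0,"y":0,"z":0,"ax":0,"ay":0,"az":0},{"jaw":255,"x":0,"y":0,"z":0,"ax":0,"ay":0,"az":0},{"jaw":255,"x":0,"y":0,"z":0,"ax":0,"ay":0,"az":0}]'; python3 rem.py .402 -.328 .051 13.7
```

```text
time_s: 28.35
tcp_pos: [0.4029, -0.3288, 0.0529]
ee_rot: [[0.238, -0.971, 0.004], [-0.971, -0.238, -0.002], [0.003, -0.004, -1.0]]
wrist_force: [0.4, 0.8, 0.3]
gripper_width: 0.379
units [-0.02  0.01 -0.03] [ 0.01  0.02 -0.01] tcp [ 0.4029 -0.3288  0.0529] w 0.379 t 28.35 F [0.4 0.8 0.3]
```

```bash
python3 -m inch '[{"jaw":255,"x":0,"y":0,"z":0.2,"ax":0,"ay":0,"az":0},{"jaw":255,"x":0,"y":0,"z":0.5,"ax":0,"ay":0,"az":0},{"jaw":255,"x":0,"y":0,"z":0.7,"ax":0,"ay":0,"az":0},{"jaw":255,"x":0,"y":0,"z":0.7,"ax":0,"ay":0,"az":0},{"jaw":255,"x":0.1,"y":0.2,"z":0.6,"ax":0,"ay":0,"az":0},{"jaw":255,"x":0.2,"y":0.4,"z":0.4,"ax":0,"ay":0,"az":0},{"jaw":255,"x":0.3,"y":0.6,"z":0,"ax":0,"ay":0,"az":0},{"jaw":255,"x":0.3,"y":0.6,"z":0,"ax":0,"ay":0,"az":0},{"jaw":255,"x":0.3,"y":0.6,"z":0,"ax":0,"ay":0,"az":0},{"jaw":255,"x":0.3,"y":0.6,"z":0,"ax":0,"ay":0,"az":0}]'; python3 rem.py .61 .103 .22 13.7
```

```text
time_s: 29.6
tcp_pos: [0.4907, -0.1442, 0.2516]
ee_rot: [[0.231, -0.973, 0.009], [-0.973, -0.231, -0.001], [0.003, -0.008, -1.0]]
wrist_force: [1.3, 0.2, -0.4]
gripper_width: 0.382
units [ 1.99  4.12 -0.53] [0.   0.05 0.03] tcp [ 0.4907 -0.1442  0.2516] w 0.382 t 29.6 F [ 1.3  0.2 -0.4]
```

```bash
python3 -m inch '[{"jaw":255,"x":0.3,"y":0.6,"z":0,"ax":0,"ay":0.04,"az":0},{"jaw":255,"x":0.3,"y":0.6,"z":0,"ax":0,"ay":0,"az":0},{"jaw":255,"x":0.3,"y":0.6,"z":0,"ax":0,"ay":0,"az":0},{"jaw":255,"x":0.3,"y":0.6,"z":0,"ax":0,"ay":0,"az":0},{"jaw":255,"x":0.3,"y":0.6,"z":0,"ax":0,"ay":0,"az":0},{"jaw":255,"x":0.3,"y":0.6,"z":0,"ax":0,"ay":0,"az":0},{"jaw":255,"x":0.2,"y":0.3,"z":0,"ax":0,"ay":0,"az":0},{"jaw":255,"x":0,"y":0,"z":0,"ax":0,"ay":0,"az":0},{"jaw":255,"x":0,"y":0,"z":0,"ax":0,"ay":0,"az":0}]'; python3 rem.py .61 .103 .15 13.7
python3 - <<'E'
from h import *
P=camera_params("wrist");cv2.imwrite("pics/w7.png",cv2.cvtColor(capture("wrist"),cv2.COLOR_RGB2BGR))
x=np.array([np.cos(np.radians(13.7)),np.sin(np.radians(13.7)),0]);y=np.array([-x[1],x[0],0]);c=np.array([.61,.103,.01])
for a,b in((.03,.057),(.03,-.057),(-.03,.057),(-.03,-.057)):print(proj(P,c+a*x+b*y))
E
```

```text
time_s: 30.72
tcp_pos: [0.611, 0.1001, 0.2563]
ee_rot: [[0.235, -0.972, 0.002], [-0.972, -0.235, 0.001], [-0.0, -0.002, -1.0]]
wrist_force: [0.0, -0.5, -0.7]
gripper_width: 0.38
units [-0.02  0.05 -1.77] [-0.    0.01  0.01] tcp [0.611  0.1001 0.2563] w 0.38 t 30.73 F [ 0.  -0.5 -0.7]
[236.4369141  201.84108789]
[234.82518933 125.40403752]
[275.77743946 201.7321504 ]
[276.86213893 125.25374553]
```

View pics/w7.png

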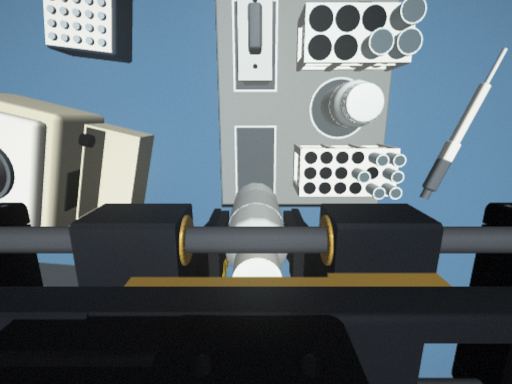

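Bay's far corners at (235,126),(275,126) match the prediction. The strip with cover and the rinse bottle look in place.

```bash
python3 -m inch '[{"jaw":255,"x":-0.02,"y":0.05,"z":-0.3,"ax":0,"ay":0,"az":0},{"jaw":255,"x":0,"y":0,"z":-0.5,"ax":0,"ay":0,"az":0},{"jaw":255,"x":0,"y":0,"z":-0.6,"ax":0,"ay":0,"az":0},{"jaw":255,"x":0,"y":0,"z":-0.6,"ax":0,"ay":0,"az":0},{"jaw":255,"x":0,"y":0,"z":-0.3,"ax":0,"ay":0,"az":0},{"jaw":255,"x":0,"y":0,"z":0,"ax":0,"ay":0,"az":0}]'; python3 rem.py .61 .103 .063 13.7
```

```text
time_s: 31.52
tcp_pos: [0.6075, 0.0971, 0.1188]
ee_rot: [[0.228, -0.974, 0.007], [-0.974, -0.228, 0.002], [-0.001, -0.007, -1.0]]
wrist_force: [0.2, -0.0, -0.6]
gripper_width: 0.374
units [ 0.04  0.1  -0.93] [-0.01  0.04  0.05] tcp [0.6075 0.0971 0.1188] w 0.374 t 31.52 F [ 0.2 -0.  -0.6]
```

```bash
python3 -m inch '[{"jaw":255,"x":0.04,"y":0.1,"z":-0.2,"ax":-0.01,"ay":0.04,"az":0.05},{"jaw":255,"x":0,"y":0,"z":-0.3,"ax":0,"ay":0,"az":0},{"jaw":255,"x":0,"y":0,"z":-0.25,"ax":0,"ay":0,"az":0},{"jaw":255,"x":0,"y":0,"z":-0.1,"ax":0,"ay":0,"az":0},{"jaw":255,"x":0,"y":0,"z":0,"ax":0,"ay":0,"az":0}]'; python3 rem.py .61 .103 .063 13.7
```

```text
time_s: 32.15
tcp_pos: [0.6128, 0.1039, 0.0695]
ee_rot: [[0.238, -0.971, 0.006], [-0.971, -0.238, 0.003], [-0.001, -0.007, -1.0]]
wrist_force: [0.2, 0.0, -0.8]
gripper_width: 0.384
units [-0.05 -0.02 -0.11] [-0.02  0.04 -0.  ] tcp [0.6128 0.1039 0.0695] w 0.384 t 32.15 F [ 0.2  0.  -0.8]
```

```bash
python3 -m inch '[{"jaw":255,"x":-0.05,"y":-0.02,"z":-0.08,"ax":-0.02,"ay":0.04,"az":0},{"jaw":255,"x":0,"y":0,"z":-0.03,"ax":0,"ay":0,"az":0},{"jaw":255,"x":0,"y":0,"z":-0.02,"ax":0,"ay":0,"az":0}]'; python3 rem.py .61 .103 .063 13.7
```

```text
time_s: 32.52
tcp_pos: [0.6107, 0.103, 0.0628]
ee_rot: [[0.238, -0.971, 0.002], [-0.971, -0.238, -0.0], [0.001, -0.002, -1.0]]
wrist_force: [-0.5, -0.0, 3.2]
gripper_width: 0.38
units [-0.01  0.    0.  ] [ 0.    0.01 -0.01] tcp [0.6107 0.103  0.0628] w 0.38 t 32.52 F [-0.5 -0.   3.2]
```

```bash
python3 -m inch '[{"jaw":130,"x":0,"y":0,"z":0,"ax":0,"ay":0,"az":0},{"jaw":105,"x":0,"y":0,"z":0,"ax":0,"ay":0,"az":0},{"jaw":105,"x":0,"y":0,"z":0,"ax":0,"ay":0,"az":0},{"jaw":105,"x":0,"y":0,"z":0,"ax":0,"ay":0,"az":0},{"jaw":105,"x":0,"y":0,"z":0.3,"ax":0,"ay":0,"az":0},{"jaw":105,"x":0,"y":0,"z":0.6,"ax":0,"ay":0,"az":0},{"jaw":105,"x":0,"y":0,"z":0.8,"ax":0,"ay":0,"az":0},{"jaw":105,"x":0,"y":0,"z":0.8,"ax":0,"ay":0,"az":0},{"jaw":105,"x":-0.4,"y":0.6,"z":0.2,"ax":0,"ay":0,"az":0},{"jaw":105,"x":-0.6,"y":0.8,"z":0,"ax":0,"ay":0,"az":0},{"jaw":105,"x":-0.6,"y":0.8,"z":0,"ax":0,"ay":0,"az":0},{"jaw":105,"x":-0.6,"y":0.8,"z":0,"ax":0,"ay":0,"az":0}]'
python3 -m inch '[{"jaw":105,"x":-0.4,"y":0.6,"z":0,"ax":0,"ay":0,"az":0},{"jaw":105,"x":0,"y":0,"z":0,"ax":0,"ay":0,"az":0},{"jaw":105,"x":0,"y":0,"z":0,"ax":0,"ay":0,"az":0}]'
python3 - <<'E'
from h import *
P=camera_params("top");t=cv2.cvtColor(capture("top"),cv2.COLOR_RGB2BGR);cv2.imwrite("pics/t8f.png",t);cv2.imwrite("pics/t8.png",cv2.resize(t[120:230,185:310],None,fx=5,fy=5,interpolation=cv2.INTER_CUBIC))
s=cv2.cvtColor(capture("scene"),cv2.COLOR_RGB2BGR);cv2.imwrite("pics/s8.png",cv2.resize(s[140:270,195:345],None,fx=4.5,fy=4.5,interpolation=cv2.INTER_CUBIC))
h=cv2.cvtColor(t,cv2.COLOR_BGR2HSV)
def go(n,x0,y0,x1,y1,vt,z):
    m=((h[...,1]<60)&(h[...,2]>vt))[y0:y1,x0:x1].astype(np.uint8)
    cs=max(cv2.findContours(m,0,1)[0],key=cv2.contourArea);r=cv2.minAreaRect(cs);u,v=r[0][0]+x0,r[0][1]+y0
    X=onz(P,u,v,z)[:2];a=np.radians(13.7);M=np.array([[np.cos(a),np.sin(a)],[-np.sin(a),np.cos(a)]]);c=np.array([.629,.0255])-.068*M[0]
    print(n,np.round(r[1],1),round(r[2],1),np.round([u,v],1),X.round(4),"tray",(M@(X-c)).round(4))
go("cover",249,134,286,156,135,.07);go("rinse",243,176,262,190,185,.108);go("check",205,140,235,165,165,.122)
f=cv2.imread("pics/top0.png");d=cv2.absdiff(f,t)
print("beaker/pot diff",d[180:210,383:415].max(),d[185:220,82:120].max())
E
```

```text
time_s: 34.02
tcp_pos: [0.4768, 0.2843, 0.2309]
ee_rot: [[0.23, -0.973, 0.005], [-0.973, -0.23, 0.002], [-0.001, -0.005, -1.0]]
wrist_force: [0.3, 0.3, 0.4]
gripper_width: 0.587
time_s: 34.4
tcp_pos: [0.4494, 0.324, 0.2314]
ee_rot: [[0.236, -0.972, 0.005], [-0.972, -0.236, 0.003], [-0.002, -0.006, -1.0]]
wrist_force: [-0.4, -0.1, -0.3]
gripper_width: 0.589
cover [12.  32.7] 77.0 [265.8 146.1] [ 0.6475 -0.0518] tray [ 0.0677 -0.0795]
rinse [10. 12.] 90.0 [252. 184.] [ 0.5172 -0.0093] tray [-0.0489 -0.0073]
check [8.9 5.8] 26.6 [216.9 154.2] [0.6065 0.099 ] tray [0.0635 0.0768]
beaker/pot diff 5 191
```

View pics/t8.png

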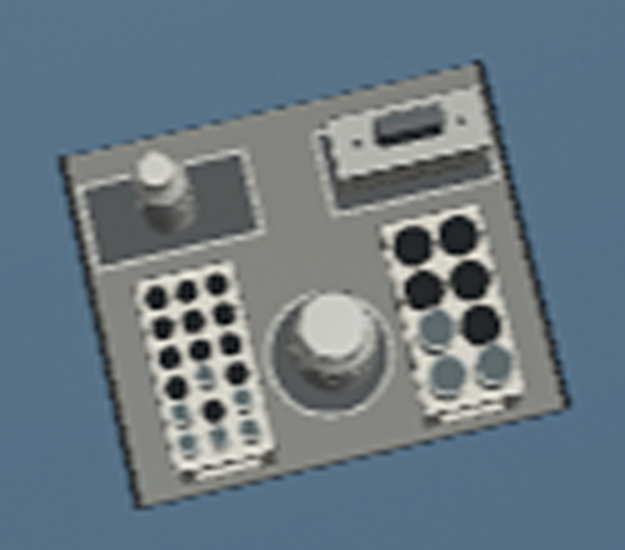

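View pics/s8.png

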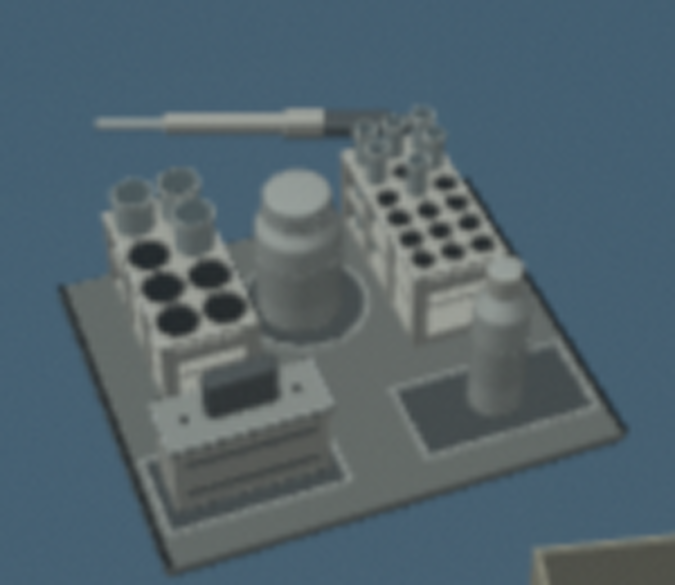

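Everything measured lies inside tolerance, and the arm is clear of everything. The pot patch is probably just covered by the arm in the top view, so I check it in the scene camera before handing in.

```bash
python3 - <<'E'
from h import *
s=cv2.cvtColor(capture("scene"),cv2.COLOR_RGB2BGR);f=cv2.imread("pics/scene0.png")
d=cv2.absdiff(f,s);print("pot",d[160:195,406:435].max(),"beaker",d[195:230,80:112].max())
st=sense();print(st['time_s'],st['wrist_force'])
if d[195:230,80:112].max()<20 and d[160:195,406:435].max()<20: print(finish_job())
else: cv2.imwrite("pics/s9.png",s)
E
```

```text
pot 7 beaker 75
34.55 [ 0.60389257 -0.17592313  0.99347981]
```

```bash
python3 - <<'E'
from h import *
s=cv2.imread("pics/s9.png");f=cv2.imread("pics/scene0.png")
d=cv2.absdiff(f,s)[195:230,80:112].max(2);print("max by column",d.max(0))
if d[:,:27].max()<20: print(finish_job())
E
```

```text
max by column [ 6  5  7  5  6  6  6  6  6  5  5  6  5  6  6  6  6  6  6  6  6  6  6  6
  6  6  7  6  6  9 43 75]
the job is handed in; nothing more can be done
None
```

I set out the whole tray and handed the job in at about 34.6 s of the 96 s. The hand-in gave no verdict.

Each part was gripped, carried upright and lowered until it touched before release. The order was rinse bottle, strip, cover, then check bottle. Last camera checks, in the tray frame:

| Part | Measured x, y (mm) | Target x, y (mm) |
|---|---|---|
| Rinse bottle | -49, -7 | -50, 0 |
| Cover (on the strip) | +68, -80 | +68, -80 |
| Check bottle | +63.5, +77 | +68, +80 |

- **Strip:** before the cover went on, it measured about 5 mm or less from the middle of its bay and square to the rack within about 1°. The cover then showed the same position and direction, lying flat on it.
- **Rinse bottle:** the two readings disagree. The last one gives y -7 mm, while an earlier picture and the release pose put it near y 0 to -2 mm. The last one may be off because its colour mask caught only part of the cap. Either is inside the 15 mm limit.
- **Beaker and pot:** neither has moved in the pictures, only image noise. Two first comparisons failed. The pot patch in the top view differed, probably hidden by the arm, and the scene camera showed it unchanged. The beaker patch in the scene view differed only in its last two columns, next to where the strip had stood.
- **Gripper:** it was open, well clear of everything, with wrist force near zero.

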